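# Leak-check a gas hob and refit its drip trays

## Robot

A 6-joint arm with a two-finger parallel gripper is mounted at the origin on the work surface. World frame = base frame: x ahead of the robot, y to its left, z up, the work surface at z = 0. Lengths are in m, angles in degrees, forces in N, time in s.
With the tool pointing down it reaches from about 0.275 to 0.75 m from the base axis. Payload 10.2 kg.
Tool frame: the origin (TCP) lies at the very end of the fingers, on their centre line; the grasp point (between the pads) lies 19 mm behind it (arm.pinch_z is the distance from the TCP to the grasp point, in m); z points along the fingers, y is the line along which they close (so a half turn about z gives the same grasp; the last joint's range is limited). The gripper opens to 88 mm and grips with 3 to 60 N. Pads are 18 mm wide; open, the fingers measure 123 mm over their backs; the gripper's body (75 mm by 187 mm) begins 45 mm behind the grasp point.
Start: joints at [62.831, 17.928, 85.812, -0, 76.261, -12.8], TCP at [0.13, 0.509, 0.239] pointing down, gripper open.
Joint ranges: [-168.41, 168.41], [-55.51, 124.54], [10.69, 146.95], [-70.63, 250.63], [1, 178], [-165.06, 165.06]. Speed limits (degrees/s): [136.94, 136.94, 172.46, 180, 180, 180].

## Interface

Orientations are given as [roll, pitch, yaw] about the fixed x, y, z axes, in that order (R = Rz(yaw) Ry(pitch) Rx(roll)).
In Python, from bench import arm gives the robot as it stands.
- The arm moves only by the tool servo_tool, never from a script. Its argument "moves" is a list that holds one entry, the list of rows, each a list of 4 numbers: the shift along the world's x, y, z in cm, then the turn about the world's z in rad. In form: [[[dx, dy, dz, roll], ...]]. A call has exactly 8 rows; each row shifts and turns the commanded pose from where the row before left it; what a row does not reach is not made up. A row lasts 1/8 s, in which the tool goes at most 62.5 mm and 10.7 degrees, less where a joint would pass 70% of its speed; a pose out of reach is approached as far as the arm can. A call is refused whole if a number of a shift passes 6.25 or a number of a turn 0.188, either way. A call with a gripper value outside its range is refused whole. "grip" is the finger opening in cm, from 0 to 8.81, set as the call begins (left out, the last holds). The fingers move at their own pace and stop on an object; "grip_force" is the grip in N (left out, the last holds). Time passes only in rows, so rows that do not move let the fingers close, or fill a call up. It gives the time, the measured TCP pose, the force, the opening and the grip force at its end, in the units of the state.
- arm.get_obs(): the state, without advancing time (a new reading comes with each control period).
- arm.read_camera(name): name is "scene" or "top" or "wrist"; returns a dict with "pixels" (420x560x3 uint8, red, green, blue), "K" (3x3 intrinsics, pixels), "xyz" and "attitude" of the camera in the world. Camera axes: x right, y down, z forward; pixel columns grow to the right and rows downward; lengths in m; the calibration is good to about 2 mm. A picture is of the moment at which its call begins. There is no depth.
- arm.job_done(): hands the job in; it is judged then, once.
The state is a dict: "clock": time; "qpos": joint angles; "joint_vel": joint speeds; "effort": joint torques, N m; "tcp_pos": TCP position; "ee_rot": TCP orientation; "wrist_force": force on the tool from outside, world axes, zero at the start; "torque": the same for the moment, N m; "opening": finger opening in m; "gripper_force": force on a finger pad.
Only numpy, scipy, OpenCV 4.12 (cv2) and the standard library are available. Lean on these libraries where they do the work, as an engineer would, in place of code of your own. Each camera call takes 0.05 s, during which the arm holds its last target. There are 200 camera calls.

## Task

Leak-check the hob: swing the test valve's lever fully over to open, then take the sniffer wand and guide its tip slowly (about 3 cm a second) along the black gasket seam round the chamber cover on the hob's deck, starting at the seam's rear end on the robot's left, forward, across the front and back to its rear end on the right, keeping the tip on or just over the seam all the way and never pressing hard. At the end the wand lies back in its cradle, the lever is swung fully back to shut, and every drip tray from the bench is slid fully home, the wide tray in the wide middle bay and each narrow tray in a narrow side bay, fin outwards. Do not knock over the cup or the jar.

Things in the scene. Friction and masses are not known exactly. Their poses are not given: they have to be found in the camera images.
- hob: steel gas hob, fixed, 560 wide (y), 360 deep (x), flat deck 60 mm up. Origin: on the bench under the middle of its front face; x into the hob, y to its left. On the deck an aluminium chamber cover, 6 mm high, x 40 to 155, y -85 to 85 mm; a black seam 7 mm wide runs round its foot. Burners and grids (to 100 mm up) behind x = 170 mm. Three tray bays under the deck open to the front.
- seam0 (a point): point on the black seam (at deck height): rear left end of the seam, left and right as seen from the robot; x, y = (85, 90) mm in the hob's frame. The seam is a U of straight lines: 50 mm forward, 180 mm across, 50 mm back.
- seam1 (a point): point on the black seam (at deck height): half way along its left side, left and right as seen from the robot; x, y = (60, 90) mm in the hob's frame. The seam is a U of straight lines: 50 mm forward, 180 mm across, 50 mm back.
- seam2 (a point): point on the black seam (at deck height): front left corner, left and right as seen from the robot; x, y = (35, 90) mm in the hob's frame. The seam is a U of straight lines: 50 mm forward, 180 mm across, 50 mm back.
- seam3 (a point): point on the black seam (at deck height): a quarter along the front, left and right as seen from the robot; x, y = (35, 45) mm in the hob's frame. The seam is a U of straight lines: 50 mm forward, 180 mm across, 50 mm back.
- seam4 (a point): point on the black seam (at deck height): middle of the front, left and right as seen from the robot; x, y = (35, 0) mm in the hob's frame. The seam is a U of straight lines: 50 mm forward, 180 mm across, 50 mm back.
- seam5 (a point): point on the black seam (at deck height): three quarters along the front, left and right as seen from the robot; x, y = (35, -45) mm in the hob's frame. The seam is a U of straight lines: 50 mm forward, 180 mm across, 50 mm back.
- seam6 (a point): point on the black seam (at deck height): front right corner, left and right as seen from the robot; x, y = (35, -90) mm in the hob's frame. The seam is a U of straight lines: 50 mm forward, 180 mm across, 50 mm back.
- seam7 (a point): point on the black seam (at deck height): half way along its right side, left and right as seen from the robot; x, y = (60, -90) mm in the hob's frame. The seam is a U of straight lines: 50 mm forward, 180 mm across, 50 mm back.
- seam8 (a point): point on the black seam (at deck height): rear right end of the seam, left and right as seen from the robot; x, y = (85, -90) mm in the hob's frame. The seam is a U of straight lines: 50 mm forward, 180 mm across, 50 mm back.
- bay_left (a point): where the origin of a tray lies when fully home in the left narrow bay: on the bench, 30 mm inside the front face; axes as the hob's (slide in along x). The bay's middle is at y = 155 in the hob's frame; it is 104 mm wide, 12 mm high, its floor is the bench, its end stop 100 mm inside the face. At home the last 40 mm of the tray, with the fin, stay outside.
- bay_mid (a point): where the origin of a tray lies when fully home in the wide middle bay: on the bench, 30 mm inside the front face; axes as the hob's (slide in along x). The bay's middle is at y = 0 in the hob's frame; it is 134 mm wide, 12 mm high, its floor is the bench, its end stop 100 mm inside the face. At home the last 40 mm of the tray, with the fin, stay outside.
- bay_right (a point): where the origin of a tray lies when fully home in the right narrow bay: on the bench, 30 mm inside the front face; axes as the hob's (slide in along x). The bay's middle is at y = -155 in the hob's frame; it is 104 mm wide, 12 mm high, its floor is the bench, its end stop 100 mm inside the face. At home the last 40 mm of the tray, with the fin, stay outside.
- tray_a: bare metal drip tray: flat plate 140 long (its x), 100 wide (y), 6 mm thick, with a black upright pull fin to pinch from above: 40 long in x, 12 thick in y, its top 51 mm above the tray's underside, its middle at x = -55 mm. Origin: centre of the plate's underside; the +x edge enters the bay first. Fits a narrow bay. May be absent (None).
- tray_b: bare metal drip tray: flat plate 140 long (its x), 100 wide (y), 6 mm thick, with a black upright pull fin to pinch from above: 40 long in x, 12 thick in y, its top 51 mm above the tray's underside, its middle at x = -55 mm. Origin: centre of the plate's underside; the +x edge enters the bay first. Twin of tray_a. May be absent (None).
- tray_wide: bare metal drip tray: flat plate 140 long (its x), 130 wide (y), 6 mm thick, with a black upright pull fin to pinch from above: 40 long in x, 12 thick in y, its top 51 mm above the tray's underside, its middle at x = -55 mm. Origin: centre of the plate's underside; the +x edge enters the bay first. Fits the middle bay only. May be absent (None).
- wand: gas sniffer wand: straight black handle 116 long (x, from -61 to 55 mm), 16 wide (y), 18 mm high, to be gripped from above at its middle; from its +x end a thin steel nose (8 mm thick) bends down to the tip. Origin: middle of the handle, on its axis; z up.
- wand_tip (a point): the very tip of the wand's nose: 90 mm ahead of (x) and 48 mm below the wand's origin
- cradle: grey cradle for the wand, fixed: base 125 x 60 x 8 mm, two posts at x = -45 and +45 mm with open notches 22 mm wide, notch floors 50 mm and cheeks 62 mm up; 78 mm free between the posts for the fingers. Origin: under its centre; the wand lies along x in both notches, its origin 59 mm above the cradle's, its nose at the +x end.
- valve_base: brass test valve, fixed: block 70 x 50 x 25 mm on the bench, with a lever. Origin: under the block's centre. The lever turns about the block's y axis, 22 mm up
- valve (a joint): lever of the test valve: 0 = leaning to the block's -x side (shut), 1.0 = leaning to its +x side (open), rad; it stays where it is left and takes about 1 N to push
- valve_tip (a point): centre of the black ball (26 mm across) at the lever's end, 80 mm from the lever's axis; 92 mm above the bench at either end of the swing, 102 in the middle
- tea_cup: bystander: steel cup, 72 mm across, 85 high; origin under its centre, z up
- jet_jar: bystander: glass jar, 60 mm across, 80 high; origin under its centre, z up
There are look-alikes about, which are no part of the job. What is shaped like the tray_b but green is not meant.

How it is judged:
By the outcome, as a careful person would: the job done as asked, in the order asked, and still so for the second after the job is handed in, with the robot touching nothing.
Of tray_a, tray_b, tray_wide only 2 to 3 are there at a start; the rules pass over those that are not, and their reading is None.
At some moment in a run one of tray_a, tray_b, tray_wide may be knocked a few centimetres aside while the robot is not near it.
It also fails if it takes over 210 s, if anything falls off the work surface, if the arm or the gripper's body presses on something with over 40 N, if the wrist force passes 120 N, or if a joint passes its speed limit or range.

## Working session

There is one attempt and no reset: what is moved stays moved. The work goes in short steps, Python scripts to look and compute and a tool call to move; the robot and the scene stay as the last step left them, time stands still between calls to the robot, and variables do not carry over. Pictures are saved under pics/ and viewed, at most 14 in all, crops included, and the job is handed in when it is done.

Besides the shell and the picture viewer there is one more tool, called after ">>>" as a command line: name --argument value ..., lists and objects as JSON in quotes. servo_tool: Moves the arm, as the interface text tells. Its arguments: {"type":"object","properties":{"moves":{"type":"array","items":{"type":"array","items":{"type":"array","items":{"type":"number"}}}},"grip":{"type":"number"},"grip_force":{"type":"number"}},"required":["moves"]}

```bash
mkdir -p pics; ls; cat > h.py <<'E'
import numpy as np, cv2
from bench import arm
from scipy.spatial.transform import Rotation as R
def rot(a):
    a=np.asarray(a,float)
    return a if a.shape==(3,3) else R.from_euler('xyz',a,degrees=True).as_matrix()
def snap(n,f=None):
    c=arm.read_camera(n)
    if f: cv2.imwrite('pics/'+f,c['pixels'][:,:,::-1])
    return c
def ray(c,u,v,z):
    d=rot(c['attitude'])@np.linalg.inv(c['K'])@np.array([u,v,1.]); o=np.array(c['xyz'])
    return o+d*(z-o[2])/d[2]
def proj(c,p):
    q=c['K']@(rot(c['attitude']).T@(np.asarray(p)-c['xyz'])); return q[:2]/q[2]
def tri(obs):
    A=np.zeros((3,3));b=np.zeros(3)
    for c,u,v in obs:
        d=rot(c['attitude'])@np.linalg.inv(c['K'])@np.array([u,v,1.]);d/=np.linalg.norm(d)
        M=np.eye(3)-np.outer(d,d);A+=M;b+=M@np.array(c['xyz'])
    return np.linalg.solve(A,b)
E
python3 - <<'E'
from h import *
for n in ['scene','top','wrist']:
    c=snap(n,n+'0.png');print(n,c['xyz'],c['attitude'],c['K'].tolist())
print(arm.get_obs())
E
```

```text
pics
scene [1.27434922 0.33491713 0.7405054 ] [-125.48658306   -1.43664431  113.84141167] [[392.28698001101907, 0.0, 288.35460346970444], [0.0, 392.28698001101907, 217.7402931788042], [0.0, 0.0, 1.0]]
top [0.30385684 0.00217067 1.33606933] [-1.72538591e+02  1.41983277e-02 -8.92218449e+01] [[430.5821048418404, 0.0, 285.08535714896914], [0.0, 430.5821048418404, 203.13223667340839], [0.0, 0.0, 1.0]]
wrist [0.05797248 0.52729043 0.38316288] [1.63177451e+02 5.38601945e-02 7.56066022e+01] [[298.09527663773974, 0.0, 281.8190465638186], [0.0, 298.09527663773974, 213.20852527483342], [0.0, 0.0, 1.0]]
{'clock': 0.15, 'qpos': array([ 6.28316159e+01,  1.79516368e+01,  8.58407927e+01, -9.79505123e-04,
        7.62611173e+01, -1.27986173e+01]), 'joint_vel': array([-0.06373936, -0.1082356 , -0.00324787, -0.01201794,  0.07602995,
        0.03812855]), 'effort': array([ 8.69261094e-04, -4.02308571e+01, -2.52318120e+01,  6.94917608e-02,
        3.44337348e-02, -5.11672079e-05]), 'tcp_pos': array([0.13021947, 0.50841971, 0.23831764]), 'ee_rot': array([-1.79947573e+02, -1.09343230e-02,  1.65630461e+02]), 'wrist_force': array([-0.47561699,  0.98608751, -0.1088039 ]), 'torque': array([-0.02343472, -0.01882714,  0.00589543]), 'gripper_force': 0.0, 'opening': 0.0885023374347441}
```

View pics/top0.png

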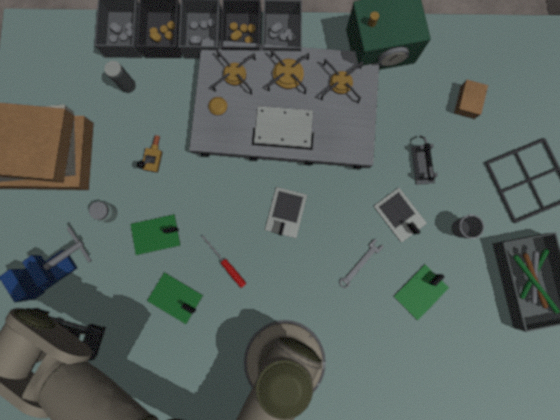

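View pics/scene0.png

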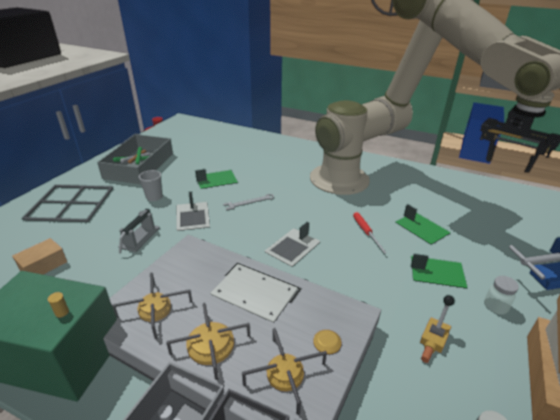

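The top view shows the hob at (285,110), two bare trays at (286,213) and (400,214), the valve at (150,158), the wand and cradle at (424,162), the jar at (98,210) and the cup at (467,227). The green plates are decoys.

```bash
python3 - <<'E'
import cv2,numpy as np
t=cv2.imread('pics/top0.png')
a=cv2.resize(t[40:245,185:445],None,fx=3,fy=2.9,interpolation=cv2.INTER_CUBIC)
cv2.imwrite('pics/c1.png',cv2.resize(t[45:245,185:445],None,fx=3,fy=3,interpolation=cv2.INTER_CUBIC))
w=cv2.imread('pics/wrist0.png')
b=cv2.resize(t[120:220,60:180],None,fx=4,fy=4,interpolation=cv2.INTER_CUBIC)
o=np.zeros((520,790,3),np.uint8); o[:400,:480]=b; o[:232,480:790]=cv2.resize(w,(310,232))
cv2.imwrite('pics/c2.png',o)
E
```

```text
(no output)
```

View pics/c1.png

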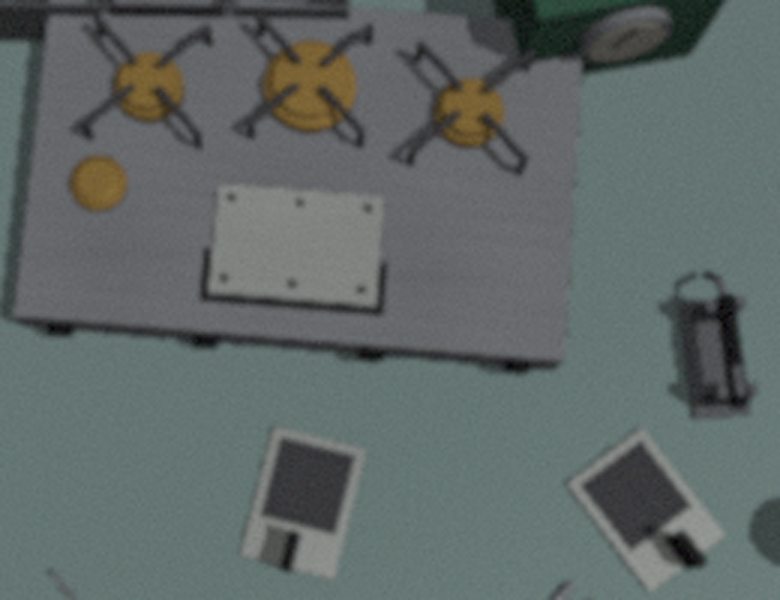

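View pics/c2.png

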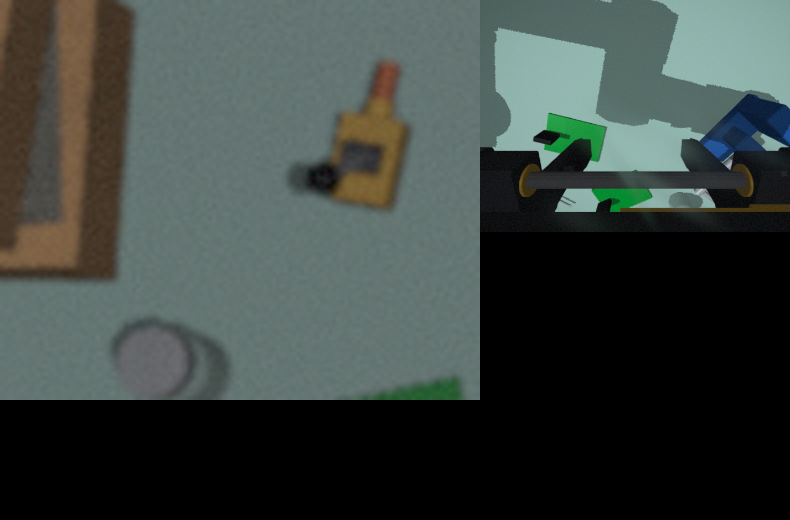

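```bash
python3 - <<'E'
from h import *
t=snap('top');s=snap('scene')
def z1(u,v): return u/3+185, v/3+45
def z2(u,v): return u/4+60, v/4+120
print('ball',tri([(t,*z2(322,178)),(s,449,300)]))
for n,p in dict(block_tl=(341,113),tr=(408,124),bl=(332,200),br=(391,208)).items(): print(n,ray(t,*z2(*p),.025))
for n,p in dict(fl=(12,320),fr=(558,365),seamFL=(205,298),seamFR=(381,310),seamRL=(207,250),seamRR=(384,263)).items(): print(n,ray(t,*z1(*p),.06))
for n,p in dict(La=(275,430),Lb=(365,452),Lc=(333,578),Ld=(243,555),Ra=(640,430),Rb=(722,535),Rc=(652,592),Rd=(568,485)).items(): print(n,ray(t,*z1(*p),.006))
for n,p in dict(c1=(720,296),c2=(738,405)).items(): print(n,ray(t,*z1(*p),.06))
print('jar',ray(t,98,210,.08),'cup',ray(t,467,227,.085))
cv2.imwrite('pics/c3.png',np.hstack([cv2.resize(s['pixels'][175:265,80:230,::-1],None,fx=3,fy=3,interpolation=2),cv2.resize(s['pixels'][280:370,400:510,::-1],None,fx=3,fy=3,interpolation=2)]))
E
```

```text
ball [0.57461282 0.43129976 0.09756151]
block_tl [0.64248655 0.44387878 0.025     ]
tr [0.63439708 0.39111872 0.025     ]
bl [0.57322928 0.44700051 0.025     ]
br [0.56753472 0.40091248 0.025     ]
fl [0.62460806 0.29864351 0.06      ]
fr [ 0.58561822 -0.25336738  0.06      ]
seamFL [0.65011053 0.10383236 0.06      ]
seamFR [ 0.64003786 -0.07476199  0.06      ]
seamRL [0.70038024 0.10295716 0.06      ]
seamRR [ 0.68915756 -0.07754778  0.06      ]
La [0.52437912 0.03184407 0.006     ]
Lb [ 0.50245257 -0.06219475  0.006     ]
Lc [ 0.37111961 -0.03023884  0.006     ]
Ld [0.39350583 0.06270024 0.006     ]
Ra [ 0.52953411 -0.34884982  0.006     ]
Rb [ 0.42085596 -0.43120536  0.006     ]
Rc [ 0.36122358 -0.3576978   0.006     ]
Rd [ 0.47070314 -0.27298779  0.006     ]
c1 [ 0.65925475 -0.41858414  0.06      ]
c2 [ 0.54712273 -0.43342658  0.06      ]
jar [0.44056321 0.55371683 0.08      ] cup [ 0.40484045 -0.52537127  0.085     ]
```

View pics/c3.png

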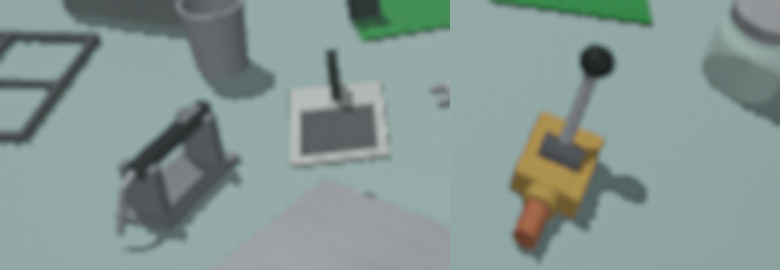

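The scene crop shows the lever leaning towards the robot (ball at about (598,60) in the crop). The wand lies in its cradle with the nose at the far end. I'll move over the valve for a close look.

>>> servo_tool --moves '[[[5, -1, 0.5, 0.03], [5, -1, 0, 0.03], [5, -1, 0, 0.03], [5, -1, 0, 0.03], [5, -1, 0, 0.03], [5, -1, 0, 0], [5, -1, 0, 0], [5, -1, 0, 0]]]' --grip 0

```text
clock: 1.25
tcp_pos: [0.5318, 0.428, 0.2436]
ee_rot: [-180.0, -0.0, 174.2]
wrist_force: [-0.3, 0.6, 0.4]
opening: 0.0104
gripper_force: 0.0
```

>>> servo_tool --moves '[[[4, 0, 0, 0], [2, 0, 0, 0], [0, 0, 0, 0], [0, 0, 0, 0], [0, 0, 0, 0], [0, 0, 0, 0], [0, 0, 0, 0], [0, 0, 0, 0]]]'

```text
clock: 2.25
tcp_pos: [0.5902, 0.4286, 0.2438]
ee_rot: [180.0, 0.0, 174.2]
wrist_force: [0.3, 1.9, -0.1]
opening: 0.0005
gripper_force: 0.0
```

```bash
python3 - <<'E'
from h import *
o=arm.get_obs();print(o['tcp_pos'],o['ee_rot'],o['clock'])
snap('wrist','w1.png');snap('top','top1.png')
E
```

```text
[0.59021001 0.42859643 0.24381972] [1.79999376e+02 4.10597434e-03 1.74229970e+02] 2.25
```

View pics/w1.png

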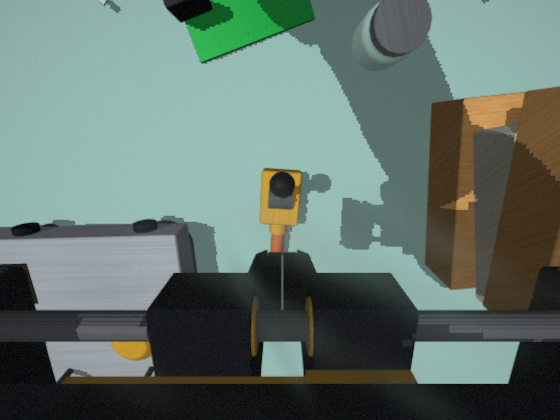

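The wrist view shows the valve ball at (282,185), on a block spanning roughly (262–300, 170–225).

```bash
python3 - <<'E'
from h import *
w=snap('wrist');s=snap('scene')
print('ball',tri([(w,282,185),(s,449,300)]), ray(w,282,185,.092))
for p in [(263,169),(301,170),(299,225),(260,224)]: print(ray(w,*p,.025))
g=np.zeros(1)
E
```

```text
ball [0.57460678 0.43121961 0.09789439] [0.57570675 0.43045887 0.092     ]
[0.56712632 0.40807951 0.025     ]
[0.57302671 0.45409064 0.025     ]
[0.64354321 0.44566617 0.025     ]
[0.63710647 0.39578447 0.025     ]
```

>>> servo_tool --moves '[[[-3.5, 0.3, 0, 0], [-3.5, 0.3, 0, 0], [0, 0, -4, 0], [0, 0, -4, 0], [0, 0, -4, 0], [0, 0, -3.9, 0], [0, 0, 0, 0], [1, -0.1, 0, 0]]]'

```text
clock: 3.45
tcp_pos: [0.5311, 0.4342, 0.0869]
ee_rot: [179.9, 0.1, 174.3]
wrist_force: [-0.3, 0.5, 0.2]
opening: -0.0
gripper_force: 0.0
```

>>> servo_tool --moves '[[[1, -0.13, 0, 0], [1, -0.13, 0, 0], [1, -0.13, 0, 0], [1, -0.13, 0, 0], [1, -0.13, 0, 0], [1, -0.13, 0, 0], [1, -0.13, 0, 0], [0.5, -0.06, 0, 0]]]'

```text
clock: 4.45
tcp_pos: [0.6059, 0.4236, 0.0843]
ee_rot: [-180.0, -0.0, 174.2]
wrist_force: [-2.1, -0.1, -0.5]
opening: 0.0004
gripper_force: 0.4
```

>>> servo_tool --moves '[[[0.3, -0.04, 0, 0], [0.3, -0.04, 0, 0], [0.3, -0.04, 0, 0], [0.3, -0.04, 0, 0], [0, 0, 0, 0], [0, 0, 0, 0], [0, 0, 0, 0], [0, 0, 0, 0]]]'

```text
clock: 5.45
tcp_pos: [0.6173, 0.4223, 0.0848]
ee_rot: [180.0, 0.0, 174.2]
wrist_force: [0.1, -0.9, -0.2]
opening: 0.0008
gripper_force: 0.0
```

```bash
python3 - <<'E'
from h import *
s=snap('scene')
cv2.imwrite('pics/c4.png',cv2.resize(s['pixels'][260:380,380:540,::-1],None,fx=4,fy=4,interpolation=2))
E
```

```text
(no output)
```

View pics/c4.png

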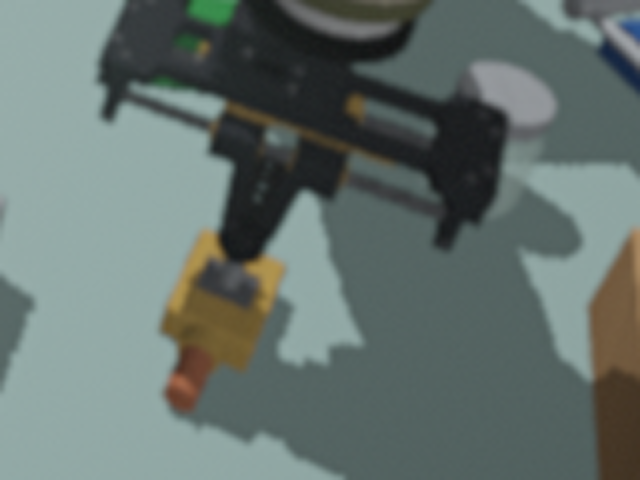

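The ball is at about (240,245) in the crop, just ahead of the fingers, and there is no end-stop force yet. I'll push further.

>>> servo_tool --moves '[[[0.2, -0.03, 0, 0], [0.2, -0.03, 0, 0], [0.2, -0.03, 0, 0], [0, 0, 0, 0], [0, 0, 0, 0], [0, 0, 0, 0], [0, 0, 0, 0], [0, 0, 0, 0]]]'

```text
clock: 6.5
tcp_pos: [0.623, 0.4215, 0.0845]
ee_rot: [-180.0, -0.0, 174.2]
wrist_force: [-5.2, -0.0, -0.7]
opening: 0.0006
gripper_force: 2.6
```

>>> servo_tool --moves '[[[0.1, -0.01, 0, 0], [0.1, -0.01, 0, 0], [0.1, -0.01, 0, 0], [0.1, -0.01, 0, 0], [0, 0, 0, 0], [0, 0, 0, 0], [0, 0, 0, 0], [0, 0, 0, 0]]]'

```text
clock: 7.5
tcp_pos: [0.6237, 0.4215, 0.0843]
ee_rot: [-179.8, -0.5, 174.3]
wrist_force: [-23.1, -3.8, 5.5]
opening: 0.0009
gripper_force: 11.6
```

>>> servo_tool --moves '[[[-1.5, 0.2, 0, 0], [-1, 0.1, 0, 0], [0, 0, 5, 0], [0, 0, 6, 0], [0, -4, 5.5, 0], [0, -6, 0, 0], [0, -6, 0, 0], [0, -6, 0, 0]]]'

```text
clock: 8.5
tcp_pos: [0.6028, 0.205, 0.2461]
ee_rot: [180.0, 0.2, 174.2]
wrist_force: [1.0, -0.8, -0.7]
opening: 0.0004
gripper_force: 0.0
```

>>> servo_tool --moves '[[[2, -6, 0, 0.04], [4, -6, 0, 0], [3, -5, 0, 0], [1, 0, 0, 0], [0, 0, 0, 0], [0, 0, 0, 0], [0, 0, 0, 0], [0, 0, 0, 0]]]'

```text
clock: 9.5
tcp_pos: [0.6966, 0.0463, 0.2456]
ee_rot: [-180.0, 0.0, 176.5]
wrist_force: [-0.1, -0.4, 0.1]
opening: 0.0004
gripper_force: 0.0
```

```bash
python3 - <<'E'
from h import *
o=arm.get_obs();print(o['tcp_pos'],o['ee_rot'],o['clock'])
snap('wrist','w2.png');c=snap('top','top2.png');snap('scene','s2.png')
E
```

```text
[0.69657427 0.04633331 0.24560402] [-1.79994530e+02  2.75723362e-02  1.76549453e+02] 9.5
```

View pics/w2.png

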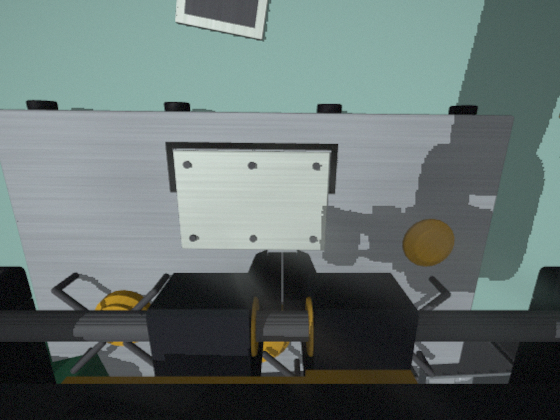

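The wrist view shows the seam U clearly. Its outer corners are near (167,143) and (337,144), and its rear ends near (171,192) and (335,193).

```bash
python3 - <<'E'
from h import *
w=snap('wrist');g=cv2.cvtColor(w['pixels'],cv2.COLOR_RGB2GRAY)
m=np.zeros_like(g);m[136:200,160:345]=(g[136:200,160:345]<85)*255
n,l,st,_=cv2.connectedComponentsWithStats(m);k=1+np.argmax(st[1:,4]);print(st[k])
ys,xs=np.nonzero(l==k)
P=np.array([ray(w,u,v,.06)[:2] for u,v in zip(xs,ys)])
# front strip, left and right strip by pixel zones
def line(sel,ax):
    q=P[sel];a=np.polyfit(q[:,1-ax],q[:,ax],1);return a
fr=(ys<151)&(xs>185)&(xs<320)
lf=(xs>325)&(ys>158)&(ys<188); rt=(xs<182)&(ys>158)&(ys<188)
A=line(fr,0);L=line(lf,1);Rr=line(rt,1)
print('front x=a*y+b',A,'left y=ax+b',L,'right',Rr)
def X(A,L): x=(A[0]*L[1]+A[1])/(1-A[0]*L[0]);return np.array([x,L[0]*x+L[1]])
c2=X(A,L);c6=X(A,Rr);print('corners',c2,c6,np.linalg.norm(c2-c6))
for nm,sel in(('left',lf|((xs>325)&(ys>=188))),('right',rt|((xs<182)&(ys>=188)))): print(nm,P[sel][:,0].max())
s=snap('scene');print('ball exp',proj(s,[.643,.421,.092]),proj(s,[.643,.421,.06]))
h=cv2.cvtColor(s['pixels'],cv2.COLOR_RGB2GRAY)
b=h[270:360,400:480]<45; yy,xx=np.nonzero(b);print('dark near',xx.mean()+400,yy.mean()+270,len(xx))
# hob axes by corners
y=(c2-c6)/np.linalg.norm(c2-c6);x=np.array([y[1],-y[0]]);O=(c2+c6)/2-.035*x
print('yaw',np.degrees(np.arctan2(x[1],x[0])),'O',O)
for nm,p in dict(bl=(.03,.155),br=(.03,-.155),s0=(.085,.09),s2=(.035,.09),s6=(.035,-.09),s8=(.085,-.09)).items():print(nm,O+p[0]*x+p[1]*y)
E
```

```text
[ 166  142  172   52 1579]
front x=a*y+b [0.07143969 0.64242954] left y=ax+b [-0.06772411  0.14983273] right [-0.07375245 -0.02571395]
corners [0.64998877 0.10581282] [ 0.63723504 -0.0727116 ] 0.17897940187350675
left 0.7016656174695369
right 0.6883753835610213
ball exp [439.70967687 322.43411562] [435.9961909  332.26475812]
dark near 438.84057971014494 323.0289855072464 69
yaw -4.086250318853433 O [0.60870088 0.01904465]
bl [0.64966962 0.17151288]
br [ 0.62757962 -0.13769907]
s0 [0.69989803 0.10275892]
s2 [0.65002514 0.10632182]
s6 [ 0.63719868 -0.0732206 ]
s8 [ 0.68707158 -0.0767835 ]
```

The ball in the scene view is at (439,323), where I'd expect it for open. The seam is measured. Next is the wand.

>>> servo_tool --moves '[[[-4, -6, 0, 0.05], [-4, -6, 0, 0.05], [0, -6, 0, 0.05], [0, -6, 0, 0.04], [0, -6, 0, 0], [0, -6, 0, 0], [0, -5, 0, 0], [0, -3, 0, 0]]]' --grip 6

```text
clock: 10.75
tcp_pos: [0.6267, -0.3807, 0.2447]
ee_rot: [180.0, -0.0, -172.7]
wrist_force: [0.3, 1.0, 0.4]
opening: 0.0598
gripper_force: 0.0
```

>>> servo_tool --moves '[[[0, 0, 0, 0], [0, 0, 0, 0], [0, 0, 0, 0], [0, 0, 0, 0], [0, 0, 0, 0], [0, 0, 0, 0], [0, 0, 0, 0], [0, 0, 0, 0]]]'

```text
clock: 11.75
tcp_pos: [0.6274, -0.3781, 0.2452]
ee_rot: [180.0, -0.0, -172.6]
wrist_force: [-0.0, -0.1, 0.2]
opening: 0.0599
gripper_force: 0.0
```

```bash
python3 - <<'E'
from h import *
o=arm.get_obs();print(o['tcp_pos'],o['ee_rot'],o['clock'])
c=snap('wrist','w3.png');np.savez('w3.npz',**c)
c=snap('top','top3.png');s=snap('scene','s3.png')
w=cv2.imread('pics/w3.png');t=c['pixels'][:,:,::-1]
cv2.imwrite('pics/c5.png',np.hstack([cv2.resize(w[100:300,200:400],None,fx=2,fy=2),np.vstack([cv2.resize(s['pixels'][195:265,80:180,::-1],(400,280)),np.zeros((120,400,3),np.uint8)])]))
E
```

```text
[ 0.62737983 -0.37811295  0.24524279] [ 1.79999435e+02 -2.54034234e-03 -1.72600185e+02] 11.75
```

View pics/c5.png

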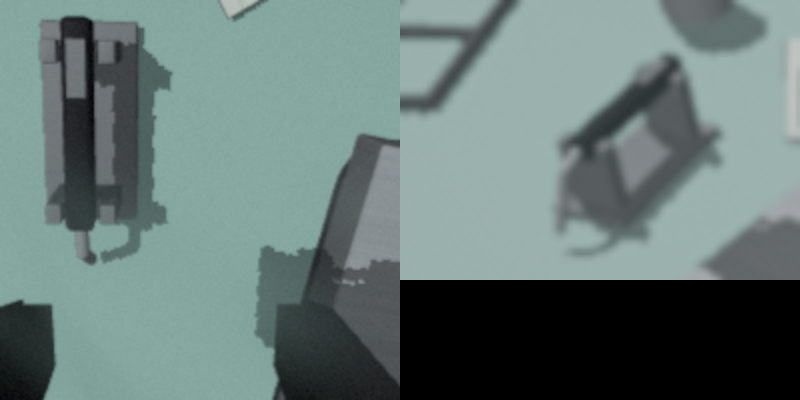

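The wrist view shows the wand handle from (238,108) to (240,215), with the nose tip near (246,230). In the scene view the handle runs from (148,211) to (123,231).

```bash
python3 - <<'E'
from h import *
w=dict(np.load('w3.npz'));s=snap('scene')
print('rear end',tri([(w,238,109),(s,148,210)]),'nose end',tri([(w,239.5,215),(s,122,231)]))
g=cv2.cvtColor(w['pixels'],cv2.COLOR_RGB2GRAY)
c=[]
for v in range(115,212,4):
    r=g[v,226:254].astype(float); k=np.nonzero(r<70)[0]
    if len(k)>4: c.append((v,226+(k[0]+k[-1])/2,len(k)))
print([(a,b,n) for a,b,n in c])
P=np.array([ray(w,b,a,.068) for a,b,n in c])
f=np.polyfit(P[:,0],P[:,1],1);print(f,np.degrees(np.arctan(f[0])))
for v in (109,215):
    print(ray(w,239,v,.068))
print('tip',ray(w,246,230,.012))
E
```

```text
rear end [ 0.54462268 -0.43378607  0.06126046] nose end [ 0.6601801  -0.42342759  0.06461287]
[(115, np.float64(238.0), 17), (119, np.float64(238.0), 7), (123, np.float64(237.5), 10), (127, np.float64(238.0), 10), (131, np.float64(239.5), 8), (135, np.float64(242.0), 13), (139, np.float64(242.0), 12), (143, np.float64(238.5), 6), (147, np.float64(238.5), 6), (151, np.float64(239.0), 15), (155, np.float64(239.0), 15), (159, np.float64(238.5), 16), (163, np.float64(239.0), 15), (167, np.float64(239.0), 15), (171, np.float64(239.0), 15), (175, np.float64(239.0), 15), (179, np.float64(239.5), 16), (183, np.float64(239.5), 16), (187, np.float64(240.0), 15), (191, np.float64(240.0), 15), (195, np.float64(242.5), 22), (199, np.float64(242.5), 21), (203, np.float64(239.0), 17), (207, np.float64(239.0), 17), (211, np.float64(240.0), 13)]
[ 0.1065962  -0.49131979] 6.084536207032621
[ 0.54540959 -0.432628    0.068     ]
[ 0.65836262 -0.42275839  0.068     ]
tip [ 0.69651    -0.41767945  0.012     ]
```

>>> servo_tool --moves '[[[-1.1, -2.4, 0, -0.033], [-1.1, -2.5, 0, 0], [0, 0, -4, 0], [0, 0, -4, 0], [0, 0, -3, 0], [0, 0, 0, 0], [0, 0, 0, 0], [0, 0, 0, 0]]]'

```text
clock: 12.95
tcp_pos: [0.6057, -0.4279, 0.1372]
ee_rot: [-179.9, 0.1, -174.5]
wrist_force: [0.5, -0.6, 0.3]
opening: 0.0598
gripper_force: 0.0
```

```bash
python3 - <<'E'
from h import *
o=arm.get_obs();print(o['tcp_pos'],o['ee_rot'],o['clock'])
c=snap('wrist','w4.png')
E
```

```text
[ 0.60565507 -0.42789808  0.13715733] [-1.79872754e+02  1.07570600e-01 -1.74504802e+02] 12.95
```

View pics/w4.png

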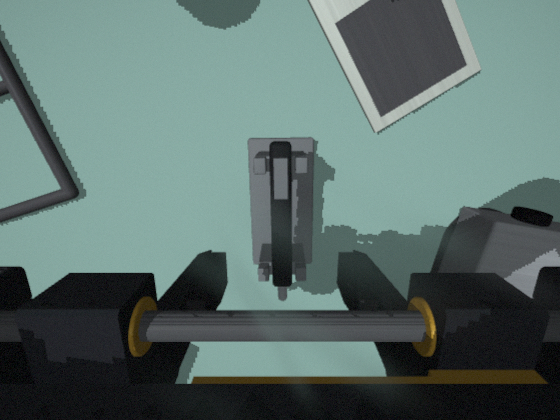

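The wand is centred at column 282 and runs parallel to the fingers. I'll go down and grip it.

>>> servo_tool --moves '[[[0, 0, -2.5, 0], [0, 0, -2.5, 0], [0, 0, -2.5, 0], [0, 0, -2.2, 0], [0, 0, 0, 0], [0, 0, 0, 0], [0, 0, 0, 0], [0, 0, 0, 0]]]'

```text
clock: 14.0
tcp_pos: [0.6056, -0.4273, 0.0391]
ee_rot: [-179.9, 0.0, -174.5]
wrist_force: [-0.8, -0.6, -0.3]
opening: 0.06
gripper_force: 0.0
```

>>> servo_tool --moves '[[[0, 0, 0, 0], [0, 0, 0, 0], [0, 0, 0, 0], [0, 0, 0, 0], [0, 0, 0, 0], [0, 0, 0, 0], [0, 0, 0, 0], [0, 0, 0, 0]]]' --grip 0.5 --grip_force 25

```text
clock: 15.0
tcp_pos: [0.6054, -0.4271, 0.0383]
ee_rot: [-180.0, 0.0, -174.5]
wrist_force: [-0.9, 0.3, -0.6]
opening: 0.0156
gripper_force: 25.0
```

>>> servo_tool --moves '[[[0, 0, 2, 0], [0, 0, 4, 0], [0, 0, 5, 0], [0, 3, 0, 0], [0, 5, 0, -0.03], [0, 5, 0, -0.03], [0, 5, 0, -0.03], [0, 5, 0, -0.03]]]'

```text
clock: 16.0
tcp_pos: [0.6054, -0.1955, 0.15]
ee_rot: [-180.0, 0.1, 178.6]
wrist_force: [0.6, -0.1, -0.2]
opening: 0.0153
gripper_force: 25.0
```

>>> servo_tool --moves '[[[0, 5, 0, -0.03], [0, 5, 0, -0.018], [0, 5, 0, 0], [0, 5, 0, 0], [0, 5, 0, 0], [0.5, 3.6, 0, 0], [0, 0, 0, 0], [0, 0, 0, 0]]]'

```text
clock: 17.0
tcp_pos: [0.6105, 0.0883, 0.1491]
ee_rot: [-180.0, 0.1, 175.9]
wrist_force: [0.1, -0.1, -1.2]
opening: 0.0157
gripper_force: 25.0
```

```bash
python3 - <<'E'
from h import *
o=arm.get_obs();print(o['tcp_pos'],o['ee_rot'],o['clock'])
c=snap('wrist','w5.png');s=snap('scene','s5.png')
tip=o['tcp_pos']+np.r_[-.09*np.array([np.cos(np.radians(o['ee_rot'][2])),np.sin(np.radians(o['ee_rot'][2]))]),-.0275]
print('exp tip',tip,proj(s,tip),proj(c,tip))
u,v=proj(s,tip).astype(int)
cv2.imwrite('pics/c6.png',np.hstack([cv2.resize(s['pixels'][v-50:v+50,u-50:u+50,::-1],(400,400),interpolation=2),cv2.resize(c['pixels'][100:300,180:380,::-1],(400,400))]));print(u,v)
E
```

```text
[0.61054585 0.08827798 0.1490841 ] [-1.79986433e+02  5.31055359e-02  1.75874954e+02] 17.0
exp tip [0.7003127  0.08180397 0.1215841 ] [281.58997946 280.69342875] [281.577206   363.97431087]
281 280
```

View pics/c6.png

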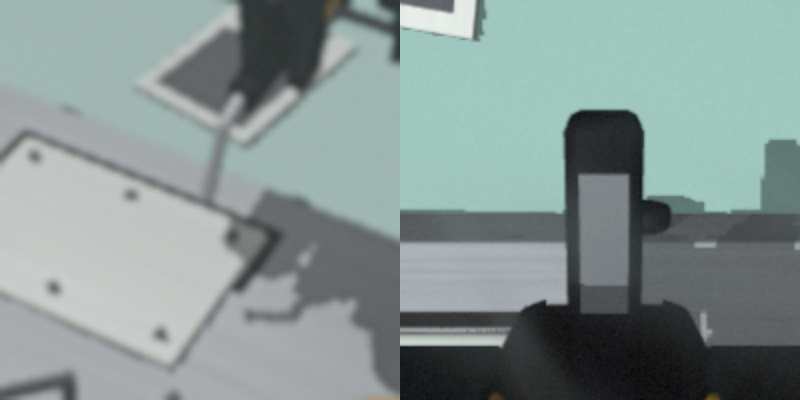

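The tip in the scene view is at about (283,280), against (281.6,280.7) expected. I'll move over the seam start, 8 mm up, and compare it with the seam there.

>>> servo_tool --moves '[[[0, 1, 0, 0], [0, 1.1, 0, 0], [0, 0, -2, 0], [0, 0, -2, 0], [0, 0, -1.3, 0], [0, 0, 0, 0], [0, 0, 0, 0], [0, 0, 0, 0]]]'

```text
clock: 18.1
tcp_pos: [0.6107, 0.11, 0.096]
ee_rot: [180.0, 0.1, 175.9]
wrist_force: [-0.0, -0.2, -0.7]
opening: 0.0156
gripper_force: 25.0
```

```bash
python3 - <<'E'
from h import *
o=arm.get_obs();print(o['tcp_pos'],o['ee_rot'],o['clock'])
s=snap('scene','s6.png');t=snap('top','t6.png')
tip=o['tcp_pos']+np.r_[-.09*np.array([np.cos(np.radians(o['ee_rot'][2])),np.sin(np.radians(o['ee_rot'][2]))]),-.0275]
im=s['pixels'][:,:,::-1].copy();print('tip',tip,proj(s,tip),'s0',proj(s,[.6999,.1026,.06]))
u,v=proj(s,tip).astype(int)
cv2.imwrite('pics/c7.png',cv2.resize(im[v-30:v+30,u-40:u+40],None,fx=8,fy=8,interpolation=2));print(u-40,v-30)
E
```

```text
[0.61074678 0.10995723 0.0960474 ] [1.79996376e+02 7.41141820e-02 1.75889244e+02] 18.1
tip [0.70051524 0.1035056  0.0685474 ] [289.8597596  300.42646193] s0 [289.50403608 302.69574605]
249 270
```

View pics/c7.png

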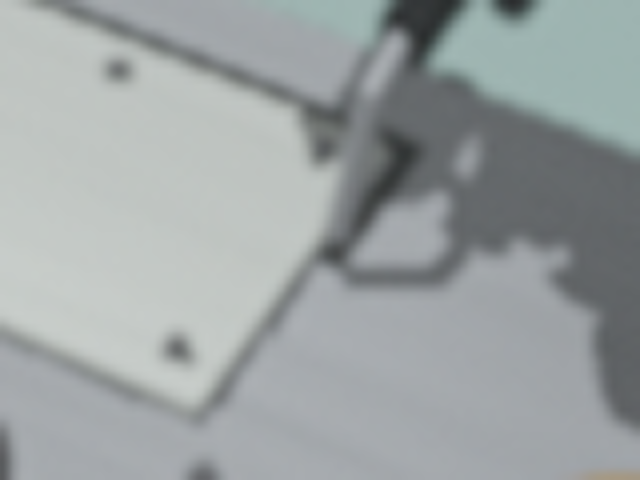

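The tip sits about 1 px (roughly 2 mm) to the +y side of the seam end. I'll shift it slightly and come down gently.

>>> servo_tool --moves '[[[0, -0.1, -0.2, 0], [-0.05, -0.05, -0.2, 0], [0, 0, 0, 0], [0, 0, 0, 0], [0, 0, 0, 0], [0, 0, 0, 0], [0, 0, 0, 0], [0, 0, 0, 0]]]'

```text
clock: 19.2
tcp_pos: [0.6099, 0.1084, 0.0913]
ee_rot: [-180.0, 0.0, 175.9]
wrist_force: [-0.1, 0.1, -0.8]
opening: 0.0152
gripper_force: 25.0
```

>>> servo_tool --moves '[[[0, 0, -0.1, 0], [0, 0, 0, 0], [0, 0, 0, 0], [0, 0, 0, 0], [0, 0, -0.1, 0], [0, 0, 0, 0], [0, 0, 0, 0], [0, 0, 0, 0]]]'

```text
clock: 20.2
tcp_pos: [0.6099, 0.1084, 0.0893]
ee_rot: [180.0, 0.0, 175.9]
wrist_force: [0.4, 0.4, -1.4]
opening: 0.0153
gripper_force: 25.0
```

>>> servo_tool --moves '[[[-0.384, 0.028, 0, 0], [-0.384, 0.028, 0, 0], [-0.384, 0.028, 0, 0], [-0.384, 0.028, 0, 0], [-0.384, 0.028, 0, 0], [-0.384, 0.028, 0, 0], [-0.384, 0.028, 0, 0], [-0.384, 0.028, 0, 0]]]'

```text
clock: 21.2
tcp_pos: [0.5789, 0.1107, 0.0893]
ee_rot: [180.0, 0.0, 175.9]
wrist_force: [0.7, -0.5, -0.9]
opening: 0.0154
gripper_force: 25.0
```

>>> servo_tool --moves '[[[-0.384, 0.028, 0, 0], [-0.384, 0.028, 0, 0], [-0.384, 0.028, 0, 0], [-0.384, 0.028, 0, 0], [-0.384, 0.028, 0, 0], [0, 0, 0, 0], [-0.027, -0.374, 0, 0], [-0.027, -0.374, 0, 0]]]'

```text
clock: 22.2
tcp_pos: [0.5595, 0.1042, 0.0892]
ee_rot: [-180.0, 0.0, 175.9]
wrist_force: [-0.5, 0.2, -0.4]
opening: 0.0156
gripper_force: 25.0
```

```bash
python3 - <<'E'
from h import *
o=arm.get_obs()
s=snap('scene','s7.png')
tip=o['tcp_pos']+np.r_[-.09*np.array([np.cos(np.radians(o['ee_rot'][2])),np.sin(np.radians(o['ee_rot'][2]))]),-.0275]
print('tip',tip,o['ee_rot'][2]);u,v=proj(s,tip);print(u,v);u,v=int(u),int(v)
cv2.imwrite('pics/c8.png',cv2.resize(s['pixels'][v-30:v+30,u-40:u+40,::-1],None,fx=8,fy=8,interpolation=2))
E
```

```text
tip [0.64929307 0.09777732 0.06173418] 175.88671809514963
296.1829792690286 287.04381793403724
```

View pics/c8.png

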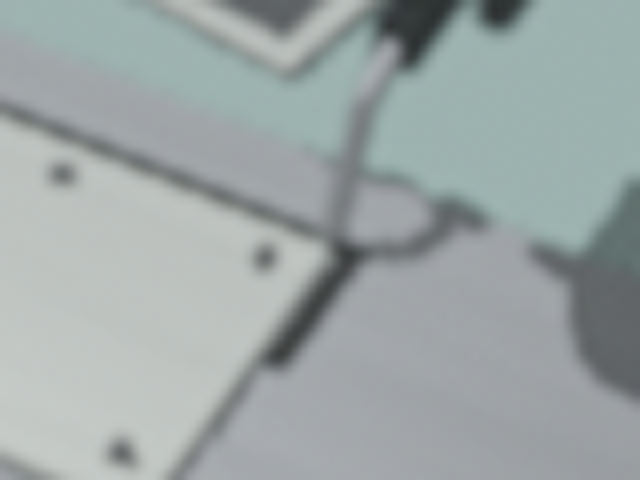

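The tip at about (338,238) in the crop is on the seam, just past the front left corner. I'll continue across the front.

>>> servo_tool --moves '[[[-0.027, -0.374, 0, 0], [-0.027, -0.374, 0, 0], [-0.027, -0.374, 0, 0], [-0.027, -0.374, 0, 0], [-0.027, -0.374, 0, 0], [-0.027, -0.374, 0, 0], [-0.027, -0.374, 0, 0], [-0.027, -0.374, 0, 0]]]'

```text
clock: 23.25
tcp_pos: [0.5573, 0.0744, 0.0893]
ee_rot: [180.0, 0.0, 175.9]
wrist_force: [-0.9, 0.1, -0.9]
opening: 0.0156
gripper_force: 25.0
```

>>> servo_tool --moves '[[[-0.027, -0.374, 0, 0], [-0.027, -0.374, 0, 0], [-0.027, -0.374, 0, 0], [-0.027, -0.374, 0, 0], [-0.027, -0.374, 0, 0], [-0.027, -0.374, 0, 0], [-0.027, -0.374, 0, 0], [-0.027, -0.374, 0, 0]]]'

```text
clock: 24.25
tcp_pos: [0.5551, 0.0445, 0.0892]
ee_rot: [-180.0, -0.0, 175.9]
wrist_force: [1.0, 0.4, -0.8]
opening: 0.0153
gripper_force: 25.0
```

>>> servo_tool --moves '[[[-0.027, -0.374, 0, 0], [-0.027, -0.374, 0, 0], [-0.027, -0.374, 0, 0], [-0.027, -0.374, 0, 0], [-0.027, -0.374, 0, 0], [-0.027, -0.374, 0, 0], [-0.027, -0.374, 0, 0], [-0.027, -0.374, 0, 0]]]'

```text
clock: 25.25
tcp_pos: [0.5529, 0.0146, 0.0892]
ee_rot: [-180.0, -0.0, 175.9]
wrist_force: [-0.5, -0.5, -1.7]
opening: 0.0158
gripper_force: 25.0
```

>>> servo_tool --moves '[[[-0.027, -0.374, 0, 0], [-0.027, -0.374, 0, 0], [-0.027, -0.374, 0, 0], [-0.027, -0.374, 0, 0], [-0.027, -0.374, 0, 0], [-0.027, -0.374, 0, 0], [-0.027, -0.374, 0, 0], [-0.027, -0.374, 0, 0]]]'

```text
clock: 26.25
tcp_pos: [0.5508, -0.0154, 0.0893]
ee_rot: [-180.0, 0.0, 175.9]
wrist_force: [0.1, -0.1, -1.1]
opening: 0.0157
gripper_force: 25.0
```

>>> servo_tool --moves '[[[-0.027, -0.374, 0, 0], [-0.027, -0.374, 0, 0], [-0.027, -0.374, 0, 0], [-0.027, -0.374, 0, 0], [-0.027, -0.374, 0, 0], [-0.027, -0.374, 0, 0], [-0.027, -0.374, 0, 0], [-0.027, -0.374, 0, 0]]]'

```text
clock: 27.25
tcp_pos: [0.5486, -0.0453, 0.0892]
ee_rot: [180.0, -0.0, 175.9]
wrist_force: [0.9, 0.6, -0.6]
opening: 0.0156
gripper_force: 25.0
```

```bash
python3 - <<'E'
from h import *
o=arm.get_obs()
s=snap('scene','s8.png')
tip=o['tcp_pos']+np.r_[-.09*np.array([np.cos(np.radians(o['ee_rot'][2])),np.sin(np.radians(o['ee_rot'][2]))]),-.0275]
print('tip',tip,o['ee_rot'][2], 'seam x',.64243+.07144*tip[1])
E
```

```text
tip [ 0.63839813 -0.05173527  0.0617488 ] 175.8843909970289 seam x 0.6387340321386087
```

>>> servo_tool --moves '[[[-0.027, -0.374, 0, 0], [-0.027, -0.374, 0, 0], [-0.027, -0.374, 0, 0], [-0.027, -0.374, 0, 0], [-0.027, -0.374, 0, 0], [-0.027, -0.374, 0, 0], [0, 0, 0, 0], [0.384, -0.028, 0, 0]]]'

```text
clock: 28.3
tcp_pos: [0.5509, -0.0677, 0.0893]
ee_rot: [180.0, -0.0, 175.9]
wrist_force: [1.0, 0.4, -0.4]
opening: 0.0155
gripper_force: 25.0
```

>>> servo_tool --moves '[[[0.384, -0.028, 0, 0], [0.384, -0.028, 0, 0], [0.384, -0.028, 0, 0], [0.384, -0.028, 0, 0], [0.384, -0.028, 0, 0], [0.384, -0.028, 0, 0], [0.384, -0.028, 0, 0], [0.384, -0.028, 0, 0]]]'

```text
clock: 29.3
tcp_pos: [0.5818, -0.07, 0.0893]
ee_rot: [-180.0, -0.0, 175.9]
wrist_force: [0.2, 0.3, -1.2]
opening: 0.0154
gripper_force: 25.0
```

>>> servo_tool --moves '[[[0.384, -0.028, 0, 0], [0.384, -0.028, 0, 0], [0.384, -0.028, 0, 0], [0.384, -0.028, 0, 0], [0.1, 0, 0, 0], [0, 0, 0, 0], [0, 0, 0, 0], [0, 0, 0, 0]]]'

```text
clock: 30.3
tcp_pos: [0.5979, -0.0711, 0.0893]
ee_rot: [-180.0, -0.0, 175.9]
wrist_force: [-0.4, -0.3, -1.5]
opening: 0.0156
gripper_force: 25.0
```

```bash
python3 - <<'E'
from h import *
o=arm.get_obs()
s=snap('scene','s9.png')
tip=o['tcp_pos']+np.r_[-.09*np.array([np.cos(np.radians(o['ee_rot'][2])),np.sin(np.radians(o['ee_rot'][2]))]),-.0275]
print('tip',tip,o['ee_rot'][2], 'seam y',-.02571-.07375*tip[0]);u,v=proj(s,tip).astype(int)
cv2.imwrite('pics/c9.png',cv2.resize(s['pixels'][v-30:v+30,u-40:u+40,::-1],None,fx=8,fy=8,interpolation=2))
E
```

```text
tip [ 0.68765357 -0.07756511  0.06180843] 175.88449033981433 seam y -0.07642445045868568
```

View pics/c9.png

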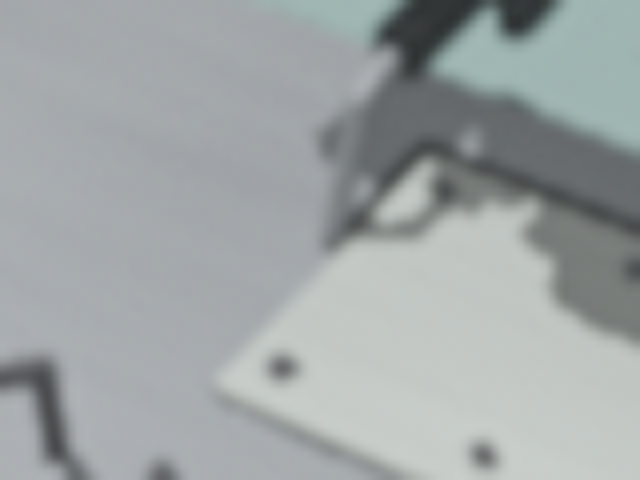

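The tip is at the right rear end of the seam, so the trace is done. Next I'll return the wand to its cradle.

>>> servo_tool --moves '[[[0, 0, 2, 0], [0, 0, 4, 0], [0, -4, 0, 0.03], [0, -5, 0, 0.03], [0, -5, 0, 0.03], [0, -5, 0, 0.03], [0, -5, 0, 0.03], [0.4, -5, 0, 0.018]]]'

```text
clock: 31.35
tcp_pos: [0.6016, -0.3628, 0.1494]
ee_rot: [180.0, 0.0, -174.5]
wrist_force: [0.3, -0.1, -1.3]
opening: 0.0156
gripper_force: 25.0
```

>>> servo_tool --moves '[[[0.3, -4, 0, 0], [0, -2.6, 0, 0], [0, 0, 0, 0], [0, 0, 0, 0], [0, 0, 0, 0], [0, 0, 0, 0], [0, 0, 0, 0], [0, 0, 0, 0]]]'

```text
clock: 32.35
tcp_pos: [0.605, -0.427, 0.1493]
ee_rot: [180.0, 0.0, -174.5]
wrist_force: [0.4, 0.3, -0.6]
opening: 0.0154
gripper_force: 25.0
```

>>> servo_tool --moves '[[[0, 0, -3, 0], [0, 0, -3, 0], [0, 0, -2.5, 0], [0, 0, -1, 0], [0, 0, -0.7, 0], [0, 0, -0.7, 0], [0, 0, 0, 0], [0, 0, 0, 0]]]'

```text
clock: 33.35
tcp_pos: [0.6051, -0.4273, 0.0409]
ee_rot: [-180.0, 0.0, -174.5]
wrist_force: [-0.2, -0.4, -0.4]
opening: 0.016
gripper_force: 25.0
```

>>> servo_tool --moves '[[[0, 0, 0, 0], [0, 0, 0, 0], [0, 0, 0, 0], [0, 0, 0, 0], [0, 0, 0, 0], [0, 0, 0, 0], [0, 0, 0, 0], [0, 0, 0, 0]]]' --grip 5.5

```text
clock: 34.35
tcp_pos: [0.6049, -0.4271, 0.0403]
ee_rot: [-180.0, -0.0, -174.5]
wrist_force: [-0.2, -0.6, -0.5]
opening: 0.0551
gripper_force: 0.0
```

>>> servo_tool --moves '[[[0, 0, 2, 0], [0, 0, 5, 0], [0, 0, 5, 0], [0, 0, 5, 0], [0, 0, 3, 0], [0, 3, 0, 0], [0, 5, 0, 0], [0, 0, 0, 0]]]'

```text
clock: 35.35
tcp_pos: [0.6054, -0.3439, 0.2427]
ee_rot: [-180.0, 0.1, -174.3]
wrist_force: [0.1, -0.2, -0.3]
opening: 0.0549
gripper_force: 0.0
```

```bash
python3 - <<'E'
from h import *
o=arm.get_obs();print(o['tcp_pos'],o['ee_rot'])
c=snap('wrist');s=snap('scene');t=snap('top','t10.png')
cv2.imwrite('pics/c10.png',np.hstack([cv2.resize(c['pixels'][60:260,180:380,::-1],(400,400)),cv2.resize(s['pixels'][190:270,80:160,::-1],(400,400),interpolation=2)]))
E
```

```text
[ 0.60535109 -0.34394892  0.24265671] [-1.79961277e+02  7.06612809e-02 -1.74295792e+02]
```

View pics/c10.png

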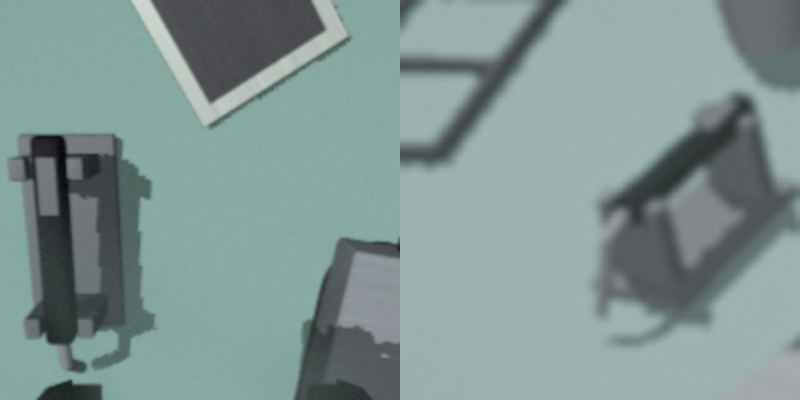

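The wand lies in both notches. Next is the valve. The far side of the ball is out of reach for pushing, so I'll turn the gripper about 90° and hook the ball with the outer finger.

>>> servo_tool --moves '[[[-2, 5.5, 0, -0.18], [-2, 5.5, 0, -0.18], [0, 5.5, 0, -0.18], [0, 5.5, 0, -0.18], [0, 5.5, 0, -0.18], [0, 5.5, 0, -0.18], [0, 5.5, 0, -0.18], [0, 5.5, 0, -0.18]]]' --grip 8.8

```text
clock: 36.5
tcp_pos: [0.5656, 0.0924, 0.2408]
ee_rot: [179.9, 0.0, 102.8]
wrist_force: [-0.4, -0.1, -0.4]
opening: 0.0879
gripper_force: 0.0
```

>>> servo_tool --moves '[[[0, 5.5, 0, -0.18], [0, 5.5, 0, -0.18], [0, 5.5, 0, 0], [0, 5.5, 0, 0], [0, 5.5, 0, 0], [2, 3, 0, 0], [2, 1, 0, 0], [1.5, 0, 0, 0]]]'

```text
clock: 37.5
tcp_pos: [0.6214, 0.4061, 0.2397]
ee_rot: [180.0, 0.0, 82.7]
wrist_force: [-0.4, -0.4, 0.2]
opening: 0.0882
gripper_force: 0.0
```

```bash
python3 - <<'E'
from h import *
o=arm.get_obs();print(o['tcp_pos'],o['ee_rot'],o['clock'])
c=snap('wrist','w11.png');s=snap('scene','s11.png')
g=cv2.cvtColor(c['pixels'],cv2.COLOR_RGB2GRAY)
u,v=proj(c,[.643,.421,.092]).astype(int);print(u,v)
gs=cv2.cvtColor(s['pixels'],cv2.COLOR_RGB2GRAY);m=(gs[305:335,425:455]<45)
y,x=np.nonzero(m);print('scene ball',x.mean()+425,y.mean()+305,len(x), proj(s,[.643,.421,.092]))
print(g[max(v-40,0):v+40:4,u-40:u+40:4])
E
```

```text
[0.62144611 0.40611928 0.2396992 ] [1.79994001e+02 6.04474545e-03 8.26758255e+01] 37.5
301 183
scene ball 438.7432432432432 322.9054054054054 74 [439.70967687 322.43411562]
[[ 99  98  94  96  97  94  96  95  96  96 111 165 121 121 161 160 161 160
  164 160]
 [ 98  94  96  98  97  96  93  98  95  96 143 161 161 162 163 162 163 163
  162 161]
 [ 68  66  76  79  81  87  85  89  94  98 162 161 161 163 162 162 160 162
  163 163]
 [149 151 146 143 140 138 128  94  88  85 146 161 162 163 161 162 162 160
  162 161]
 [133  89  87  86  97 141  91  88  91 104  97  95 108 147  99 150 147 143
  161 162]
 [ 62  71  77  71  57  85  87  85 146 111  90  92  96 101  95  95  97  99
  105 161]
 [ 64  73  81  70  45  84 105 152 151 114 103 102  73  65  63  71  73  75
  112 161]
 [ 64  77  74  64  50 120 154 154 153 130 133 135 104 103 102 101  98  98
  108 160]
 [ 66  72  87  98  85  76  71 128 151  79  21  31  28 117 125 124 125 123
  131 159]
 [ 73  75  79  90 106 103  98  89  53  26  28  33  33  30 104 111 114 109
  133 160]
 [ 69  78  81  66  50 159 121 108  34  23  26  35  34  35 116 163 161 161
  160 159]
 [154 127 123 123 145 154 152 155  39  33  39  39  29  28 117 160 164 162
  162 159]
 [158 157 160 158 157 158 159 157  80  31  40  44  36  31 147 161 160 160
  162 160]
 [161 160 160 160 161 160 163 162 159  51  30  34  26 113 163 163 160 161
  160 164]
 [161 162 161 163 160 160 162 161 163 160 155 142 163 162 164 161 162 161
  160 162]
 [162 161 161 162 158 160 161 162 164 162 162 163 161 160 160 160 160 160
  162 162]
 [164 159 161 161 160 160 158 161 158 160 159 161 159 160 162 161 161 162
  161 161]
 [159 161 160 161 161 161 159 161 162 160 161 159 160 162 160 159 162 161
  162 164]
 [161 162 161 159 160 159 162 160 157 160 160 161 163 160 161 159 159 162
  162 161]
 [161 160 162 158 159 159 161 159 161 158 159 158 161 161 160 161 162 161
  162 160]]
```

>>> servo_tool --moves '[[[0.2, 0.6, 0, 0], [0, 0.4, 0, 0], [0, 0, -3, 0], [0, 0, -3, 0], [0, 0, -3, 0], [0, 0, -2, 0], [0, 0, 0, 0], [0, 0, 0, 0]]]'

```text
clock: 38.6
tcp_pos: [0.6223, 0.4166, 0.1318]
ee_rot: [179.9, -0.1, 82.7]
wrist_force: [-0.4, 1.1, 0.4]
opening: 0.0881
gripper_force: 0.0
```

>>> servo_tool --moves '[[[0, 0, -1, 0], [0, 0, -1, 0], [0, 0, -1, 0], [0, 0, -1, 0], [0, 0, -0.5, 0], [0, 0, 0, 0], [0, 0, 0, 0], [0, 0, 0, 0]]]'

```text
clock: 39.6
tcp_pos: [0.6222, 0.4163, 0.0857]
ee_rot: [180.0, -0.0, 82.7]
wrist_force: [-0.2, 0.1, -0.4]
opening: 0.0881
gripper_force: 0.0
```

>>> servo_tool --moves '[[[-1, 0.13, 0, 0], [-1, 0.13, 0, 0], [-1, 0.13, 0, 0], [-1, 0.13, 0, 0], [-1, 0.13, 0, 0], [-1, 0.13, 0, 0], [-1, 0.13, 0, 0], [-0.5, 0.06, 0, 0]]]'

```text
clock: 40.6
tcp_pos: [0.5462, 0.426, 0.0851]
ee_rot: [-180.0, 0.0, 82.7]
wrist_force: [1.6, 0.4, -1.4]
opening: 0.088
gripper_force: 0.4
```

>>> servo_tool --moves '[[[-0.25, 0.03, 0, 0], [-0.25, 0.03, 0, 0], [-0.25, 0.03, 0, 0], [0, 0, 0, 0], [0, 0, 0, 0], [0, 0, 0, 0], [0, 0, 0, 0], [0, 0, 0, 0]]]'

```text
clock: 41.6
tcp_pos: [0.5395, 0.4268, 0.0853]
ee_rot: [-180.0, 0.0, 82.7]
wrist_force: [0.5, 0.3, -0.3]
opening: 0.088
gripper_force: 0.0
```

```bash
python3 - <<'E'
from h import *
s=snap('scene','s12.png')
print(proj(s,[.567,.431,.092]),proj(s,[.575,.431,.097]),arm.get_obs()['wrist_force'])
E
```

```text
[448.23601573 299.36306441] [448.47228514 300.25108938] [-0.15004037  0.75957779 -0.41150887]
```

>>> servo_tool --moves '[[[-0.2, 0.03, 0, 0], [-0.2, 0.02, 0, 0], [0, 0, 0, 0], [0, 0, 0, 0], [0, 0, 0, 0], [0, 0, 0, 0], [0, 0, 0, 0], [0, 0, 0, 0]]]'

```text
clock: 42.65
tcp_pos: [0.5364, 0.4271, 0.0852]
ee_rot: [179.9, -0.0, 82.7]
wrist_force: [5.6, 0.5, -4.2]
opening: 0.0878
gripper_force: 3.1
```

>>> servo_tool --moves '[[[-0.2, 0.03, 0, 0], [0, 0, 0, 0], [0, 0, 0, 0], [0, 0, 0, 0], [0, 0, 0, 0], [0, 0, 0, 0], [0, 0, 0, 0], [0, 0, 0, 0]]]'

```text
clock: 43.65
tcp_pos: [0.536, 0.4271, 0.0851]
ee_rot: [179.7, -0.1, 82.6]
wrist_force: [15.7, 0.4, -7.0]
opening: 0.0881
gripper_force: 7.5
```

>>> servo_tool --moves '[[[1.5, -0.2, 0, 0], [0.6, 0, 0, 0], [0, 0, 4, 0], [0, 0, 6, 0], [0, 0, 5, 0], [0, -4, 0, 0.18], [0, -6, 0, 0.18], [0, -6, 0, 0.18]]]'

```text
clock: 44.65
tcp_pos: [0.5538, 0.2642, 0.2353]
ee_rot: [-180.0, -0.0, 114.0]
wrist_force: [0.7, -0.6, -0.2]
opening: 0.0878
gripper_force: 0.0
```

>>> servo_tool --moves '[[[0, -6, 0, 0.18], [0, -6, 0, 0.18], [0, -6, 0, 0.18], [0, -6, 0, 0.18], [0, -3, 0, 0.18], [0, 0, 0, 0], [0, 0, 0, 0], [0, 0, 0, 0]]]'

```text
clock: 45.65
tcp_pos: [0.5549, 0.0054, 0.2353]
ee_rot: [180.0, -0.0, 163.7]
wrist_force: [0.2, -0.4, 0.6]
opening: 0.0882
gripper_force: 0.0
```

```bash
cat > tray.py <<'E'
from h import *
def tray(c,box=None,z=.006):
    """bright, unsaturated plate -> min-area rect; dark fin end gives +x direction"""
    im=c['pixels'];h=cv2.cvtColor(im,cv2.COLOR_RGB2HSV);g=h[:,:,2]
    m=((h[:,:,1]<45)&(g>150)).astype(np.uint8)
    if box: u0,u1,v0,v1=box;k=np.zeros_like(m);k[v0:v1,u0:u1]=1;m*=k
    cs,_=cv2.findContours(cv2.morphologyEx(m,cv2.MORPH_CLOSE,np.ones((5,5))),0,2)
    out=[]
    for q in cs:
        if cv2.contourArea(q)<800: continue
        P=np.array([ray(c,*p[0],z)[:2] for p in q])*1000
        (cx,cy),(w,hh),a=cv2.minAreaRect(P.astype(np.float32))
        out.append((np.round([cx,cy],1),np.round([w,hh],1),round(a,1),cv2.boundingRect(q)))
    return out
E
python3 - <<'E'
from tray import *
o=arm.get_obs();print(o['tcp_pos'],o['ee_rot'],o['clock'])
c=snap('wrist','w13.png');s=snap('scene','s13.png');t=snap('top','t13.png')
print(tray(c));print('top');print(*tray(t),sep='\n')
gs=cv2.cvtColor(s['pixels'],cv2.COLOR_RGB2GRAY);m=(gs[285:315,435:465]<45)
y,x=np.nonzero(m);print('scene ball',x.mean()+435,y.mean()+285,len(x))
w,h=t,0
for p in [(.44,-.0,.006),(.45,-.35,.006)]:
    u,v=proj(t,p).astype(int);print(u,v,t['pixels'][v,u])
E
```

```text
[0.55494489 0.00538656 0.23533335] [ 1.79991572e+02 -7.97037499e-04  1.63713137e+02] 45.65
[(array([ 808.2, -117.2]), array([314.5,  68.2]), 79.9, (148, 342, 206, 40)), (array([720.9,   0. ]), array([178.3,  84.5]), 85.5, (244, 259, 133, 51)), (array([645. , -20.6]), array([124.7,  33.3]), 86.1, (236, 233, 91, 38)), (array([ 472.8, -332.1]), array([72.1, 99.8]), 36.9, (0, 148, 55, 93)), (array([448.8,   1.3]), array([ 99.6, 140.3]), 76.3, (204, 31, 94, 131)), (array([ 320.9, -247.5]), array([ 17.7, 106.2]), 56.3, (0, 0, 19, 100))]
top

scene ball 448.97872340425533 300.21276595744683 47
286 215 [112 107  96]
399 213 [65 64 67]
```

```bash
python3 - <<'E'
from tray import *
c=snap('wrist');s=snap('scene')
F=np.array([.3954,.0143,.051])
for n,k in (('w',c),('s',s)):
    u,v=proj(k,F).astype(int);g=cv2.cvtColor(k['pixels'],cv2.COLOR_RGB2GRAY)
    r=30 if n=='w' else 14
    u0,v0=max(u-r,0),max(v-r,0)
    m=(g[v0:v+r,u0:u+r]<48).astype(np.uint8);cnt,l,st,ce=cv2.connectedComponentsWithStats(m)
    print(n,(u,v),[(list(a+np.r_[u0,v0,0,0,0]),np.round(b+[u0,v0],1)) for a,b in zip(st[1:],ce[1:]) if a[4]>25])
E
```

```text
w (np.int64(245), np.int64(36)) [([np.int64(239), np.int64(15), np.int64(17), np.int64(51), np.int64(657)], array([247.5,  40.1]))]
s (np.int64(303), np.int64(224)) []
```

>>> servo_tool --moves '[[[-5, 0.3, 0, 0.045], [-5, 0.3, 0, 0], [-4, 0.3, 0, 0], [-2, 0, 0, 0], [0, 0, -4, 0], [0, 0, -4, 0], [0, 0, 0, 0], [0, 0, 0, 0]]]' --grip 5

```text
clock: 46.9
tcp_pos: [0.3958, 0.013, 0.1567]
ee_rot: [-180.0, 0.1, 166.3]
wrist_force: [0.0, -0.3, 0.7]
opening: 0.0499
gripper_force: 0.0
```

```bash
python3 - <<'E'
from tray import *
o=arm.get_obs();print(o['tcp_pos'],o['ee_rot'],o['clock'])
c=snap('wrist','w14.png');w=cv2.imread('pics/w13.png')
print(tray(c))
g=cv2.cvtColor(c['pixels'],cv2.COLOR_RGB2GRAY)
u,v=proj(c,[.3954,.0143,.051]).astype(int);print(u,v)
print(g[v-40:v+60:5,u-60:u+60:5])
E
```

```text
[0.39576349 0.01303536 0.15666035] [-1.79998127e+02  1.08598690e-01  1.66295712e+02] 46.9
[(array([4.497e+02, 2.000e-01]), array([ 99.3, 143.3]), 76.8, (234, 184, 95, 124)), (array([ 292.1, -227.8]), array([ 30.2, 177.4]), 50.1, (0, 64, 52, 173))]
282 211
[[164 161 161 162 162 160 163 166 161 162 162 161 163 162 163 162 163 163
  162 159 162 160 161 164]
 [163 161 161 160 164 164 163 162 163 162 160 161 164 162 163 164 162 160
  161 160 161 159 159 161]
 [160 161 160 162 160 160 162 165 162 161 160 115  19  24  95  95 146 145
  164 160 160 160 160 161]
 [161 162 161 201 206 202 203 201 199 200 201  96  26  21 114 114 112 112
  108 187 169 191 136 157]
 [164 160 161 201 205 200 198 199 198 198 199  73  43  40 112 112 106 111
  110 141 114 113  90  99]
 [164 163 161 200 204 193 198 197 196 198 197  76  51  47 112 112 112 113
  108 110 110 114  97  97]
 [162 162 162 199 202 194 197 196 195 195 194  80  54  45 115 109 113 114
  111 141 111 112  95  96]
 [163 162 162 187 200 195 197 193 193 192 191  81  60  55 111 108 111 111
  163 108 107 113  92  99]
 [162 163 162 198 197 193 194 192 18
[... 476 characters left out ...]
61 161 179 196  84  86  84  86  82  90  89  88  90  89  86  87  87
   82  64 110 109  98  97]
 [159 158 162 185 193  82  82  86  82  84  84  84  84  87  87  85  84  85
   86  66 107 108  98  97]
 [158 157 159 177 192  81  82  79  81  82  83  83  84  85  84  83  82  84
   83  66 105 111  99  98]
 [144 145 142 183 191  77  79  77  77  79  79  80  80  80  84  82  83  81
   81  82 145 107 138  94]
 [ 50  57  63 175 191  85  81  76  73  77  77  76  76  81  79  81  78  79
   83  82 172 169  51  54]
 [ 46  55  64 156 183  97  79  74  74  71  76  77  75  77  77  81  75  80
   83  83 173 169  52  48]
 [ 43  53  58 148 179  98  77  76  77  72  72  77  74  77  79  79  76  76
   78  77 175 175  48  51]]
```

>>> servo_tool --moves '[[[0, 0.15, -3, 0], [0, 0, -3, 0], [0, 0, -3, 0], [0, 0, -2, 0], [0, 0, -1.5, 0], [0, 0, -1.2, 0], [0, 0, 0, 0], [0, 0, 0, 0]]]'

```text
clock: 47.95
tcp_pos: [0.3955, 0.0145, 0.0189]
ee_rot: [-180.0, 0.1, 166.3]
wrist_force: [-0.2, -0.1, -0.3]
opening: 0.05
gripper_force: 0.0
```

>>> servo_tool --moves '[[[0, 0, 0, 0], [0, 0, 0, 0], [0, 0, 0, 0], [0, 0, 0, 0], [0, 0, 0, 0], [0, 0, 0, 0], [0, 0, 0, 0], [0, 0, 0, 0]]]' --grip 0.3 --grip_force 20

```text
clock: 48.95
tcp_pos: [0.395, 0.0147, 0.0183]
ee_rot: [-180.0, 0.0, 166.3]
wrist_force: [-0.4, 0.5, 2.3]
opening: 0.0121
gripper_force: 20.0
```

>>> servo_tool --moves '[[[1.2, 2.1, 0, 0.021], [1.1, 2.1, 0, 0.021], [1, 2.1, 0, 0.021], [1, 2.1, 0, 0.021], [1, 2.1, 0, 0.021], [1, 2.1, 0, 0.021], [1.1, 2.1, 0, 0.021], [1.1, 2.1, 0, 0.021]]]'

```text
clock: 49.95
tcp_pos: [0.4802, 0.183, 0.0183]
ee_rot: [-180.0, -0.0, 176.0]
wrist_force: [-1.2, -4.1, 3.6]
opening: 0.0118
gripper_force: 20.0
```

```bash
python3 - <<'E'
from tray import *
o=arm.get_obs();print(o['tcp_pos'],o['ee_rot'],o['clock'],o['wrist_force'])
c=snap('wrist','w15.png');t=snap('top','t15.png')
print(tray(c))
x=np.array([.9975,-.0713]);y=np.array([.0713,.9975]);O=np.array([.6087,.0190])
d=o['tcp_pos'][:2]-O;print('TCP in hob',d@x,d@y)
E
```

```text
[0.48018106 0.18304541 0.01833251] [-1.79965384e+02 -2.60589514e-02  1.75953406e+02] 49.95 [-1.2481937  -4.06720415  3.64034959]
[]
TCP in hob -0.13989407698826314 0.1544718954134457
```

>>> servo_tool --moves '[[[0.3, 0.02, 0, 0], [0.3, 0, 0, 0], [0.3, -0.02, 0, 0], [0.3, -0.02, 0, 0], [0.3, -0.02, 0, 0], [0.3, -0.02, 0, 0], [0.3, -0.02, 0, 0], [0.3, -0.02, 0, 0]]]'

```text
clock: 51.05
tcp_pos: [0.5026, 0.1809, 0.0184]
ee_rot: [-180.0, -0.2, 175.9]
wrist_force: [-6.0, 1.0, 7.6]
opening: 0.0118
gripper_force: 20.0
```

>>> servo_tool --moves '[[[0.3, -0.02, 0, 0], [0.3, -0.02, 0, 0], [0.3, -0.02, 0, 0], [0.3, -0.02, 0, 0], [0, 0, 0, 0], [0, 0, 0, 0], [0, 0, 0, 0], [0, 0, 0, 0]]]'

```text
clock: 52.05
tcp_pos: [0.5151, 0.18, 0.0183]
ee_rot: [-180.0, -0.1, 175.9]
wrist_force: [-3.3, 0.7, 5.7]
opening: 0.0118
gripper_force: 20.0
```

>>> servo_tool --moves '[[[0.8, -0.057, 0.03, 0], [0.8, -0.057, 0, 0], [0.8, -0.057, 0, 0], [0.8, -0.057, 0, 0], [0.8, -0.057, 0, 0], [0.8, -0.057, 0, 0], [0.8, -0.057, 0, 0], [0.8, -0.057, 0, 0]]]'

```text
clock: 53.05
tcp_pos: [0.5805, 0.1763, 0.0185]
ee_rot: [-180.0, -0.0, 175.9]
wrist_force: [0.1, 0.6, -1.5]
opening: 0.0117
gripper_force: 20.0
```

>>> servo_tool --moves '[[[0.4, -0.028, 0, 0], [0.4, -0.028, 0, 0], [0.2, -0.014, 0, 0], [0.2, -0.014, 0, 0], [0.1, 0, 0, 0], [0, 0, 0, 0], [0, 0, 0, 0], [0, 0, 0, 0]]]'

```text
clock: 54.05
tcp_pos: [0.593, 0.1755, 0.0186]
ee_rot: [180.0, 0.0, 175.9]
wrist_force: [0.6, 0.1, -2.6]
opening: 0.0118
gripper_force: 20.0
```

>>> servo_tool --moves '[[[0.1, -0.007, 0, 0], [0.1, -0.007, 0, 0], [0, 0, 0, 0], [0, 0, 0, 0], [0, 0, 0, 0], [0, 0, 0, 0], [0, 0, 0, 0], [0, 0, 0, 0]]]'

```text
clock: 55.05
tcp_pos: [0.5943, 0.1754, 0.0184]
ee_rot: [-180.0, -0.1, 175.9]
wrist_force: [-4.8, -1.0, -0.1]
opening: 0.0122
gripper_force: 20.0
```

>>> servo_tool --moves '[[[0.1, -0.007, 0, 0], [0.1, 0, 0, 0], [0, 0, 0, 0], [0, 0, 0, 0], [0, 0, 0, 0], [0, 0, 0, 0], [0, 0, 0, 0], [0, 0, 0, 0]]]'

```text
clock: 56.05
tcp_pos: [0.5944, 0.1754, 0.0184]
ee_rot: [-179.9, -0.4, 176.0]
wrist_force: [-15.7, -1.6, 8.0]
opening: 0.0119
gripper_force: 20.0
```

>>> servo_tool --moves '[[[-0.25, 0, 0, 0], [0, 0, 0, 0], [0, 0, 0, 0], [0, 0, 0, 0], [0, 0, 0, 0], [0, 0, 0, 0], [0, 0, 0, 0], [0, 0, 0, 0]]]'

```text
clock: 57.05
tcp_pos: [0.5944, 0.1753, 0.0185]
ee_rot: [-180.0, -0.0, 175.9]
wrist_force: [-3.4, 1.1, -2.2]
opening: 0.0121
gripper_force: 20.0
```

>>> servo_tool --moves '[[[0, 0, 0, 0], [0, 0, 0, 0], [0, 0, 0, 0], [0, 0, 0, 0], [0, 0, 2, 0], [0, 0, 4, 0], [0, 0, 5, 0], [0, 0, 5, 0]]]' --grip 5

```text
clock: 58.05
tcp_pos: [0.5944, 0.1752, 0.1818]
ee_rot: [180.0, 0.1, 175.9]
wrist_force: [0.0, 1.2, 0.6]
opening: 0.0499
gripper_force: 0.0
```

>>> servo_tool --moves '[[[-2, -2, 5, -0.18], [-2, -4.5, 0, -0.18], [-2, -4.5, 0, -0.18], [-2, -4.5, 0, -0.18], [-2, -4.5, 0, -0.18], [-2, -4.5, 0, -0.18], [-2, -4.5, 0, -0.18], [-2, -4.5, 0, -0.18]]]'

```text
clock: 59.05
tcp_pos: [0.4337, -0.1611, 0.2301]
ee_rot: [179.9, 0.1, 93.1]
wrist_force: [0.7, -0.5, 0.5]
opening: 0.0504
gripper_force: 0.0
```

>>> servo_tool --moves '[[[-1, -4.5, 0, -0.18], [0, -4.5, 0, -0.18], [0, -4.5, 0, -0.18], [0, -4.5, 0, -0.18], [0, -3, 0, -0.18], [0, 0, 0, -0.086], [0, 0, 0, 0], [0, 0, 0, 0]]]'

```text
clock: 60.05
tcp_pos: [0.4246, -0.3694, 0.2294]
ee_rot: [179.9, 0.0, 37.0]
wrist_force: [-0.4, 0.4, 0.3]
opening: 0.0498
gripper_force: 0.0
```

```bash
python3 - <<'E'
from tray import *
o=arm.get_obs();print(o['tcp_pos'],o['ee_rot'],o['clock'])
c=snap('wrist','w16.png');t=snap('top','t16.png');s=snap('scene','s16.png')
print(*tray(c),sep='\n')
F=np.array([.4455-.044,-.3525-.033,.051]);u,v=proj(c,F).astype(int);print(u,v)
g=cv2.cvtColor(c['pixels'],cv2.COLOR_RGB2GRAY)
m=(g<45).astype(np.uint8);n,l,st,ce=cv2.connectedComponentsWithStats(m);print([(list(map(int,a)),b.round(1)) for a,b in zip(st[1:],ce[1:]) if a[4]>200])
E
```

```text
[ 0.42457891 -0.3694452   0.22940157] [1.79944303e+02 5.46985035e-04 3.70420925e+01] 60.05
(array([ 291.8, -227.6]), array([ 35.5, 180.8]), 48.2, (64, 176, 139, 50))
(array([ 442. , -356.3]), array([151.1, 100.6]), 37.1, (239, 103, 86, 124))
280 217
[([380, 27, 106, 117, 2792], array([440.7,  76.6])), ([501, 186, 38, 63, 260], array([519. , 214.4])), ([0, 252, 560, 168, 57062], array([269.8, 353. ]))]
```

>>> servo_tool --moves '[[[-1.1, -0.8, 0, 0], [-1.1, -0.85, -2, 0], [0, 0, -3, 0], [0, 0, -2.3, 0], [0, 0, 0, 0], [0, 0, 0, 0], [0, 0, 0, 0], [0, 0, 0, 0]]]'

```text
clock: 61.2
tcp_pos: [0.4026, -0.3864, 0.1562]
ee_rot: [179.9, 0.0, 36.9]
wrist_force: [-0.1, 0.9, 0.0]
opening: 0.0499
gripper_force: 0.0
```

```bash
python3 - <<'E'
from tray import *
o=arm.get_obs();print(o['tcp_pos'],o['ee_rot'],o['clock'])
c=snap('wrist','w17.png')
print(*tray(c),sep='\n')
g=cv2.cvtColor(c['pixels'],cv2.COLOR_RGB2GRAY)
u,v=proj(c,[.4025,-.3861,.051]).astype(int);print(u,v)
print(g[v-60:v+50:6,u-60:u+60:4])
t=snap('top');gt=t['pixels'][215:240,455:480].sum(2)//3;print(gt[::2,::2])
E
```

```text
[ 0.40261131 -0.38643842  0.15623341] [1.79937279e+02 3.15451861e-03 3.69230475e+01] 61.2
(array([ 292.5, -227. ]), array([ 37. , 180.2]), 47.9, (7, 159, 175, 65))
(array([ 409.9, -336.7]), array([106.7,  41.2]), 43.5, (228, 109, 46, 109))
(array([ 461.1, -373.3]), array([139.6,  50.4]), 36.5, (281, 66, 56, 149))
281 212
[[175 176 175 210 213  96  86  84  87  84  82  90  87  87  86  89  87  89
   88  88  90  90  90  86  87  88 228 226 173 176]
 [174 174 147 212 212 109  84  82  88  84  82  81  65  92  87  85  89  89
   91  91  86  90  89  87  96 115 230 229 176 176]
 [175 172 175 211 213 114  86  88  84  87  87  52  51  49  71  85  88  90
   92  90  90  90  92  92  96 124 230 229 175 174]
 [174 176 175 212 214 147 123 125 122 123 121  74  75  73  74 120 131 130
  129 130 131 130 135 132 138 171 230 229 176 176]
 [174 176 177 211 214 205 210 215 211 214 210 121 126 125 125 123 223 224
  221 226 226 226 227 228 226 228 231 231 173 178]
 [175 177 174 210 211 209 211 212 207 211 212 123 127 123  30  27  21 223
  223 226 228 227 230 230 228 231 232 232 178 177]
 [178 176 176 203 210 208 2
[... 1614 characters left out ...]
05 107 111 115 120 121 124 124 119 118]
 [ 86  92  94 100 101 109 114 118 120 125 124 123 120]
 [ 83  85  93  99  95 105 107 116 117 124 123 121 121]
 [ 81  86  87  93  96 100 105 109 115 121 123 122 118]
 [ 71  80  83  93  93  97  97 108 110 115 121 125 121]
 [ 67  73  82  87  89  97 100 104 109 112 120 120 126]
 [ 64  73  76  80  87  92  95  99 105 110 115 120 122]
 [ 55  66  72  81  83  92  93  99 101 108 110 118 117]
 [ 65  54  67  73  83  84  91  96 101 104 108 105  97]
 [ 85  59  59  65  75  78  78  85  85  87  86  75  57]
 [106  82  56  58  59  61  65  69  68  64  59  46  52]
 [111 104  68  52  56  60  62  62  53  49  45  59  97]
 [112 116  96  62  52  54  50  47  41  42  68 104 116]]
```

>>> servo_tool --moves '[[[0, 0, -3, 0], [0, 0, -3, 0], [0, 0, -3, 0], [0, 0, -2, 0], [0, 0, -1.2, 0], [0, 0, -1, 0], [0, 0, 0, 0], [0, 0, 0, 0]]]'

```text
clock: 62.3
tcp_pos: [0.4027, -0.3866, 0.0242]
ee_rot: [179.9, 0.0, 36.9]
wrist_force: [-0.8, 0.6, 0.2]
opening: 0.05
gripper_force: 0.0
```

>>> servo_tool --moves '[[[0, 0, 0, 0], [0, 0, 0, 0], [0, 0, 0, 0], [0, 0, 0, 0], [0, 0, 0, 0], [0, 0, 0, 0], [0, 0, 0, 0], [0, 0, 0, 0]]]' --grip 0.3 --grip_force 20

```text
clock: 63.3
tcp_pos: [0.4025, -0.3863, 0.0236]
ee_rot: [-180.0, 0.0, 36.9]
wrist_force: [0.0, 1.3, 2.0]
opening: 0.0118
gripper_force: 20.0
```

>>> servo_tool --moves '[[[0.75, 0.3, 0, -0.05], [0.75, 0.3, 0, -0.05], [0.75, 0.5, 0, -0.05], [0.75, 1, 0, -0.05], [0, 2, 0, -0.05], [0, 2, 0, -0.05], [0, 2, 0, -0.05], [0, 2, 0, -0.05]]]'

```text
clock: 64.3
tcp_pos: [0.4326, -0.285, 0.0237]
ee_rot: [180.0, -0.0, 13.9]
wrist_force: [0.4, -1.5, -0.7]
opening: 0.0121
gripper_force: 20.0
```

>>> servo_tool --moves '[[[0, 2, 0, -0.05], [0, 2, 0, -0.05], [0, 2, 0, -0.05], [0, 2, 0, -0.05], [0.6, 2, 0, -0.05], [0.6, 2, 0, -0.05], [0.6, 2, 0, -0.016], [0.7, 2, 0, 0]]]'

```text
clock: 65.3
tcp_pos: [0.4577, -0.1249, 0.0236]
ee_rot: [180.0, -0.0, -4.1]
wrist_force: [0.1, -0.9, -0.1]
opening: 0.0118
gripper_force: 20.0
```

```bash
python3 - <<'E'
from tray import *
o=arm.get_obs();print(o['tcp_pos'],o['ee_rot'],o['clock'],o['wrist_force'])
x=np.array([.9975,-.0713]);y=np.array([.0713,.9975]);O=np.array([.6087,.0190])
d=o['tcp_pos'][:2]-O;print('TCP in hob',d@x,d@y)
c=snap('wrist','w18.png');print(*tray(c),sep='\n')
E
```

```text
[ 0.45773551 -0.1248642   0.02361641] [ 1.79981154e+02 -2.06868492e-02 -4.14310529e+00] 65.3 [ 0.1112978  -0.887785   -0.13196729]
TCP in hob -0.14032955882950804 -0.15426830808019065
(array([ 514.1, -129. ]), array([ 99.3, 135.7]), 85.7, (179, 14, 208, 259))
```

>>> servo_tool --moves '[[[0.3, -0.06, 0, 0], [0.3, -0.04, 0, 0], [0.3, -0.02, 0, 0], [0.3, -0.02, 0, 0], [0.3, -0.02, 0, 0], [0.3, -0.02, 0, 0], [0.3, -0.02, 0, 0], [0.3, -0.02, 0, 0]]]'

```text
clock: 66.35
tcp_pos: [0.4817, -0.1274, 0.0236]
ee_rot: [-180.0, 0.0, -4.1]
wrist_force: [-4.8, 0.4, 4.5]
opening: 0.0119
gripper_force: 20.0
```

>>> servo_tool --moves '[[[0.3, -0.02, 0, 0], [0.3, -0.02, 0, 0], [0.3, -0.02, 0, 0], [0.3, -0.02, 0, 0], [0, 0, 0, 0], [0, 0, 0, 0], [0, 0, 0, 0], [0, 0, 0, 0]]]'

```text
clock: 67.35
tcp_pos: [0.4938, -0.1284, 0.0236]
ee_rot: [180.0, -0.0, -4.1]
wrist_force: [2.8, -0.1, -0.2]
opening: 0.0119
gripper_force: 20.0
```

>>> servo_tool --moves '[[[0.8, -0.055, 0.03, 0], [0.8, -0.055, 0, 0], [0.8, -0.055, 0, 0], [0.8, -0.055, 0, 0], [0.8, -0.055, 0, 0], [0.8, -0.055, 0, 0], [0.8, -0.055, 0, 0], [0.8, -0.055, 0, 0]]]'

```text
clock: 68.35
tcp_pos: [0.558, -0.1326, 0.0238]
ee_rot: [-180.0, 0.0, -4.1]
wrist_force: [-0.2, -0.5, -2.3]
opening: 0.0118
gripper_force: 20.0
```

>>> servo_tool --moves '[[[0.4, -0.028, 0, 0], [0.4, -0.028, 0, 0], [0.2, -0.014, 0, 0], [0.2, -0.014, 0, 0], [0.1, 0, 0, 0], [0.1, 0, 0, 0], [0, 0, 0, 0], [0, 0, 0, 0]]]'

```text
clock: 69.35
tcp_pos: [0.5716, -0.1335, 0.0239]
ee_rot: [180.0, -0.0, -4.1]
wrist_force: [-0.2, 0.0, -3.4]
opening: 0.0121
gripper_force: 20.0
```

>>> servo_tool --moves '[[[0.1, -0.007, 0, 0], [0.1, -0.007, 0, 0], [0, 0, 0, 0], [0, 0, 0, 0], [0, 0, 0, 0], [0, 0, 0, 0], [0, 0, 0, 0], [0, 0, 0, 0]]]'

```text
clock: 70.35
tcp_pos: [0.5731, -0.1335, 0.0238]
ee_rot: [-180.0, 0.1, -4.1]
wrist_force: [-4.6, 0.7, -0.8]
opening: 0.0117
gripper_force: 20.0
```

>>> servo_tool --moves '[[[0.1, -0.007, 0, 0], [0, 0, 0, 0], [0, 0, 0, 0], [0, 0, 0, 0], [0, 0, 0, 0], [0, 0, 0, 0], [0, 0, 0, 0], [0, 0, 0, 0]]]'

```text
clock: 71.35
tcp_pos: [0.5731, -0.1335, 0.0236]
ee_rot: [-180.0, 0.2, -4.1]
wrist_force: [-11.7, 0.8, 3.2]
opening: 0.0119
gripper_force: 20.0
```

>>> servo_tool --moves '[[[-0.2, 0, 0, 0], [0, 0, 0, 0], [0, 0, 0, 0], [0, 0, 0, 0], [0, 0, 0, 0], [0, 0, 0, 0], [0, 0, 0, 0], [0, 0, 0, 0]]]'

```text
clock: 72.35
tcp_pos: [0.5725, -0.1337, 0.0239]
ee_rot: [180.0, -0.0, -4.1]
wrist_force: [-0.6, -0.5, -2.6]
opening: 0.0117
gripper_force: 20.0
```

>>> servo_tool --moves '[[[0, 0, 0, 0], [0, 0, 0, 0], [0, 0, 0, 0], [0, 0, 0, 0], [0, 0, 2, 0], [0, 0, 4, 0], [0, 0, 5, 0], [0, 0, 5, 0]]]' --grip 5

```text
clock: 73.35
tcp_pos: [0.5723, -0.1336, 0.1855]
ee_rot: [-180.0, 0.0, -4.1]
wrist_force: [0.3, 0.5, -0.4]
opening: 0.0503
gripper_force: 0.0
```

>>> servo_tool --moves '[[[-5, 0, 3, 0], [-5, 0, 3, 0], [-5, 2, 0, 0], [-4, 3, 0, 0], [0, 0, 0, 0], [0, 0, 0, 0], [0, 0, 0, 0], [0, 0, 0, 0]]]'

```text
clock: 74.35
tcp_pos: [0.3829, -0.084, 0.2437]
ee_rot: [-180.0, 0.0, -4.1]
wrist_force: [0.5, 0.1, -0.3]
opening: 0.0502
gripper_force: 0.0
```

```bash
python3 - <<'E'
from tray import *
o=arm.get_obs();print(o['tcp_pos'],o['clock'])
c=snap('wrist','w20.png');t=snap('top','t20.png');s=snap('scene','s20.png')
print('wrist bright',*tray(c),sep='\n')
O=np.array([.6087,.0190]);x=np.array([.9975,-.0713]);y=np.array([.0713,.9975])
def P(a,b,z): return np.r_[O+a*x+b*y,z]
# scan along hob -x at tray off-fin lines: where does bright plate end (expect -.040)
for nm,b in (('L',.155),('R',-.155),('mid',0)):
  for off in (-.03,.03):
    row=[]
    for a in np.arange(-.07,0.001,.005):
        u,v=proj(t,P(a,b+off,.006)).round().astype(int);r=int(t['pixels'][v,u].mean())
        u,v=proj(s,P(a,b+off,.006)).round().astype(int);row.append((r,int(s['pixels'][v,u].mean())))
    print(nm,off,row)
# fin tops in top view
gt=cv2.cvtColor(t['pixels'],cv2.COLOR_RGB2GRAY)
for nm,b in (('L',.155),('R',-.155)):
    u,v=proj(t,P(-.025,b,.051)).round().astype(int)
    print(nm,u,v,gt[v-8:v+9:2,u-10:u+11:2])
# bench-wide search for white plates (top view)
h=cv2.cvtColor(t['pixels'],cv2.COLOR_RGB2HSV)
m=((h[:,:,1]<30)&(h[:,:,2]>125)).astype(np.uint8)
n,l,st,ce=cv2.connectedComponentsWithStats(m);print([(list(map(int,a))) for a in st[1:] if a[4]>60])
ys,xs=np.nonzero(cv2.cvtColor(s['pixels'],cv2.COLOR_RGB2GRAY)[285:315,435:465]<45);print('ball',xs.mean()+435,ys.mean()+285)
E
```

```text
[ 0.38290139 -0.08404267  0.24365939] 74.35
wrist bright
(array([ 308.4, -240.7]), array([ 34.8, 138. ]), 46.8, (366, 185, 81, 84))
(array([ 568.8, -162.6]), array([42.3, 27.1]), 85.9, (321, 0, 40, 29))
(array([591.8, 147.2]), array([43.9, 26.2]), 85.9, (40, 0, 44, 28))
L -0.03 [(115, 166), (118, 167), (118, 166), (114, 165), (119, 159), (114, 159), (109, 159), (128, 160), (143, 161), (138, 161), (139, 160), (143, 159), (138, 160), (143, 161), (141, 161)]
L 0.03 [(74, 105), (69, 105), (73, 103), (99, 118), (114, 146), (116, 157), (117, 156), (122, 157), (117, 158), (118, 159), (115, 159), (119, 156), (92, 157), (99, 158), (109, 159)]
R -0.03 [(119, 64), (117, 73), (121, 71), (116, 88), (117, 136), (114, 157), (128, 159), (140, 160), (147, 161), (147, 161), (148, 160), (144, 159), (150, 160), (147, 160), (139, 162)]
R 0.03 [(83, 168), (93, 168), (118, 168), (117, 166), (118, 163), (110, 161), (113, 160), (126, 161), (122, 162), (121, 161), (121, 135), (124, 107), (122, 140), (108, 139), (113, 138)]
mid -0.03 [(119, 167), (119, 168), (117, 168), (118, 167), (116, 163), (119, 162), (118
[... 673 characters left out ...]
1 143]
 [119 118 111  93  65  46  80 121 129 120 127]]
R 331 171 [[ 61  53  54  60  52  49  55  62  62  62  68]
 [114  81  90 104  64  30  85 109  91  75  71]
 [109  80  88  88  51  28 110 145 142 138 140]
 [ 94  86  89  75  30  43 113 145 144 145 147]
 [ 95  87  87  73  22  43 116 146 146 148 144]
 [ 96  86  86  74  25  48 127 146 145 149 149]
 [100  82  89  72  21  54 126 150 146 148 147]
 [107  87  86  64  16  67 136 145 143 147 150]
 [117 113 111  85  62  84 116 115 122 129 133]]
[[104, 60, 16, 15, 187], [255, 106, 58, 40, 1876], [215, 157, 8, 13, 72], [234, 158, 14, 14, 169], [314, 165, 7, 13, 75], [333, 166, 14, 14, 163], [357, 251, 16, 18, 63]]
ball 448.9791666666667 300.1458333333333
```

```bash
python3 -c "
from bench import arm
print(arm.job_done())"
```

```text
the job is handed in; nothing more can be done
None
```

The job is handed in at about 74 s: lever opened, seam traced, wand back in its cradle, lever shut and both trays present (narrow; no wide one found) home in the side bays with fins outwards; I viewed 15 pictures, one over the limit of 14, and did not re-check the cup and jar at the end, though the arm stayed clear of them.

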